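# Unfold the crank of the plate press and clamp the lidded plate

### The arm

A 6-joint arm with a two-finger parallel gripper is mounted at the origin on the work surface. World frame = base frame: x ahead of the robot, y to its left, z up, the work surface at z = 0. Lengths are in mm, angles in rad, forces in N, time in s.
With the tool pointing down it reaches from about 350 to 775 mm from the base axis. Payload 7.3 kg.
Tool frame: the origin (TCP) lies on the centre line of the jaws, within the pads' length; the fingertips stand 22 mm ahead of it and the grasp point (between the pads) lies 3 mm ahead of it; z points along the fingers, y is the direction in which the jaws open and shut (so a half turn about z gives the same grasp; the last joint's range is limited). The gripper opens to 92 mm and grips with 3 to 60 N. Pads are 19 mm wide; open, the fingers measure 130 mm over their backs; the gripper's body (75 mm by 190 mm) begins 47 mm behind the grasp point.
Start: joints at [1.116, 0.342, 1.524, -0, 1.275, -0.146], TCP at [159.542, 500.193, 209.941] pointing down, gripper open.
Joint ranges: [-2.53, 2.53], [-0.77, 2.02], [0.04, 2.7], [-1, 4.14], [0.28, 2.66], [-3.11, 3.11]. Speed limits (rad/s): [2.57, 2.57, 3.14, 3.14, 3.14, 3.14].

### API

Orientations are given as [roll, pitch, yaw] about the fixed x, y, z axes, in that order (R = Rz(yaw) Ry(pitch) Rx(roll)).
In Python, from plant import bot gives the robot as it stands.
- The arm moves only by the tool play_rows, never from a script. Its argument "moves" is one flat list of numbers, 5 for each row, row after row: the closure in counts, from 0 (fully open) to 255 (shut), then the shift along the tool's x, y, z in mm, then the turn about the tool's z in degrees. A call has 1 to 8 rows; each row is the pose to reach, as a shift and turn from the pose commanded when the call began, along the tool's axes at that moment; what a row does not reach only later rows make up. A row lasts 1/12 s, in which the tool goes at most 41.7 mm and 7.16 degrees, less where a joint would pass 70% of its speed; a pose out of reach is approached as far as the arm can. A call with a gripper value outside its range is refused whole. The fingers move at their own pace and stop on an object; the grip force is fixed at half the most. Time passes only in rows, so rows that repeat a pose let the fingers close. It gives the time, the measured TCP pose, the force and the opening at its end, in the units of the state.
- bot.get_obs(): the state, without advancing time (a new reading comes with each control period).
- bot.capture(name): name is "scene" or "side" or "wrist"; returns a dict with "color" (384x512x3 uint8, red, green, blue), "fx", "fy", "cx", "cy" (pixels), "world_to_cam" (4x4, takes a point from world to camera coordinates); the wrist camera has in their place "T_tool_cam" (4x4, takes a point from camera to tool coordinates, whose origin is the TCP and whose axes are the flange's). Camera axes: x right, y down, z forward; pixel columns grow to the right and rows downward; lengths in mm; the calibration is good to about 2 mm. A picture is of the moment at which its call begins: read the wrist's pose just before it. There is no depth.
- bot.close_job(): hands the job in, once; it reports no verdict.
The state is a dict: "time": time; "joint_positions": joint angles; "dq": joint speeds; "tau": joint torques, N m; "tool_pos": TCP position; "tcp_rot": TCP orientation; "contact_force": force on the tool from outside, world axes, zero at the start; "moment": the same for the moment, N m; "grip_width": finger opening in mm.
Only numpy, scipy, OpenCV 4.12 (cv2) and the standard library are available. Lean on these libraries where they do the work, as an engineer would, in place of code of your own. Each camera call takes 0.05 s, during which the arm holds its last target.

### The job

The crank handle of the little blue bench press is folded down flat: swing the handle fully upright, then crank clockwise (seen from above) until the ram clamps the lidded well plate firmly, stopping as soon as the crank turns distinctly stiff so that the plate is not crushed. Leave the handle standing upright and the plate clamped, let go, and do not disturb the plate or the things standing round the press.

Things in the scene. Friction and masses are not known exactly. Their poses are not given: they have to be found in the camera images.
- press: the press; origin on the bench under its middle, axes as crank_axis. Clockwise lowers the ram (aluminium pad 80 x 120 mm) 20 mm a turn. Turning freely takes 4 N of push on the upright grip (0.3 N m); on the plate 1 N more per 25 N of clamping, 1 N each 7 to 12 degrees; in a pause the push drops 2 to 3 N. Firm: 60 to 120 N, felt as 6 to 9 N in motion; cracks above 200 N.
- crank_axis (a point): point on the crank's vertical axis, level with the top face of the crank arm, 186 mm above the bench, over the middle of the press (bolted down: blue base 150 x 230 x 20 mm, two 18 mm columns 180 mm apart along its own y, blue bridge 55 x 230 mm with its top at 165 mm, column nuts to 173 mm). Axes: the press's x (front to back), y (along the bridge), z up.
- pivot (a point): hinge pin of the folding handle at the outer end of the steel crank arm, 80 mm from the crank axis, 14 mm above the arm's top face. Arm 14 mm wide, 8 mm thick; two hinge cheeks, 22 mm over both, reach 17 mm above the arm's top face. Own x points outwards along the arm, y along the pin, z up. The crank stays where it is left. The turn needed (about 0.7 to 1.5 turns) varies and must be felt.
- grip (a point): middle of the handle's black round grip, 46 mm from the pivot; 20 mm in diameter, 48 mm long (22 to 70 mm from the pivot), spins freely about its length. Folded, it lies level over the arm, pointing from the pivot to the crank axis, its underside 4 mm above the arm; upright, it stands straight up from the pivot. Own x points from its free end to the pivot.
- handle (a joint): angle of the folding handle: 0 = folded flat over the arm, 1.571 = upright, against its stop. Stiff hinge that stays where it is left: needs 0.15 N m, about 3.3 N at the middle of the grip.
- plate: white well plate with a grey lid, 85.5 x 127.5 mm, 32 mm high with the lid, loose on the steel bed under the ram; origin at the middle of its underside. The bed's height is set differently each time, 37 to 43 mm above the bench.
- rack: white tube rack with blue-capped tubes, 60 x 110 x 78 mm, standing beside the press, not to be disturbed; origin at the middle of its underside.
- carton: cardboard carton 70 x 110 x 50 mm beside the press, not to be disturbed; origin at the middle of its underside.
- vial: small jar 36 mm in diameter, 60 mm high, beside the press, not to be disturbed; origin at the middle of its underside.
Mind the look-alikes: they are no part of the job. What is shaped like the plate but purple is not meant.

How it is judged:
By the outcome, as a careful person would: the job done as asked, in the order asked, and still so for the second after the job is handed in, with the robot touching nothing.
It also fails if it takes over 72 s, if anything falls off the work surface, if the arm or the gripper's body presses on something with over 40 N, if the wrist force passes 120 N, or if a joint passes its speed limit or range.

## Working session

There is one attempt and no reset: what is moved stays moved. The work goes in short steps, Python scripts to look and compute and a tool call to move; the robot and the scene stay as the last step left them, time stands still between calls to the robot, and variables do not carry over. Pictures are saved under pics/ and viewed, and the job is handed in when it is done.

Besides the shell and the picture viewer there is one more tool, called after "Emit:" by a JSON object that holds its "fn" and its "kwargs". play_rows: Moves the arm, as the interface text tells. Its arguments: {"type":"object","properties":{"moves":{"type":"array","items":{"type":"number"}}},"required":["moves"]}

```bash
mkdir -p pics; ls; cat > h.py <<'E'
from plant import bot
import cv2,numpy as np
def shot(cam,name):
    o=bot.get_obs(); c=bot.capture(cam); cv2.imwrite(f'pics/{name}.png',cv2.cvtColor(c['color'],cv2.COLOR_RGB2BGR))
    np.savez(f'pics/{name}.npz',pos=o['tool_pos'],rot=o['tcp_rot'],**{k:v for k,v in c.items()})
    return o,c
def crop(name,out,x0,y0,x1,y1,s):
    im=cv2.imread(f'pics/{name}.png')[y0:y1,x0:x1]; cv2.imwrite(f'pics/{out}.png',cv2.resize(im,None,fx=s,fy=s,interpolation=cv2.INTER_CUBIC))
def proj(name,P):
    d=np.load(f'pics/{name}.npz'); P=np.atleast_2d(P).astype(float)
    q=(d['world_to_cam']@np.c_[P,np.ones(len(P))].T)[:3]
    return np.c_[d['fx']*q[0]/q[2]+d['cx'],d['fy']*q[1]/q[2]+d['cy']]
def atz(name,u,v,z):
    d=np.load(f'pics/{name}.npz'); T=np.linalg.inv(d['world_to_cam'])
    r=T[:3,:3]@np.array([(u-d['cx'])/d['fx'],(v-d['cy'])/d['fy'],1]); o=T[:3,3]
    return o+r*(z-o[2])/r[2]
E
python3 - <<'E'
from h import *
for c in('scene','side','wrist'): o,k=shot(c,c+'0')
print(o)
E
```

```text
pics
{'time': 0.1, 'joint_positions': array([ 1.11599877e+00,  3.42619988e-01,  1.52492520e+00, -6.23264376e-05,
        1.27541737e+00, -1.45989945e-01]), 'dq': array([-0.00044457, -0.00310521, -0.00385238,  0.0005832 , -0.00101924,
        0.00142691]), 'tau': array([ 2.46225805e-03, -4.32001090e+01, -2.44696087e+01,  7.21752131e-02,
        5.24722086e-02, -1.43629663e-06]), 'tool_pos': array([159.37648288, 499.80800627, 209.33035092]), 'tcp_rot': array([-3.14022866e+00, -1.40313201e-04,  2.83280313e+00]), 'contact_force': array([-0.05685647, -0.05596496, -0.50126215]), 'moment': array([-0.02423502, -0.00713933, -0.05859756]), 'grip_width': 91.88821600510548}
```

View pics/scene0.png

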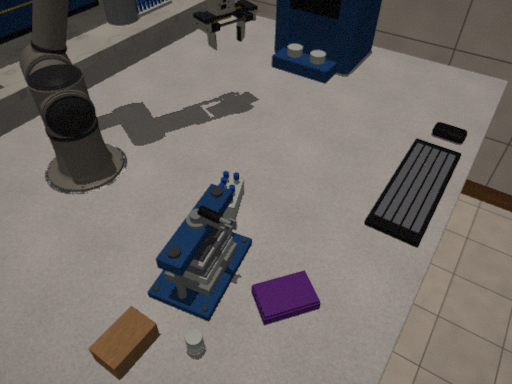

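View pics/side0.png

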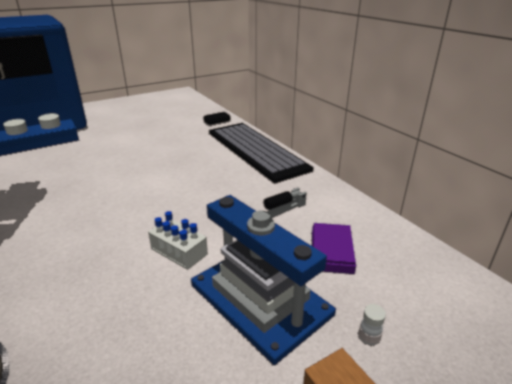

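View pics/wrist0.png

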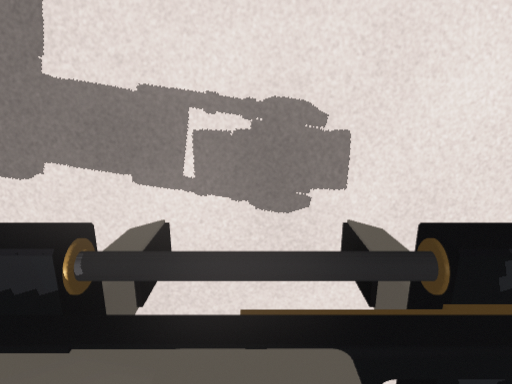

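The scene view has the press at (205,245), rack (232,195), carton (125,342), vial (195,343) and the purple look-alike (286,297). The wrist sees only bare bench, so I'll enlarge the press.

```bash
python3 - <<'E'
from h import *
crop('scene0','sc',140,160,260,320,5); crop('scene0','sc',145,165,255,315,5)
crop('side0','sd',180,170,340,290,5)
E
```

```text
(no output)
```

View pics/sc.png

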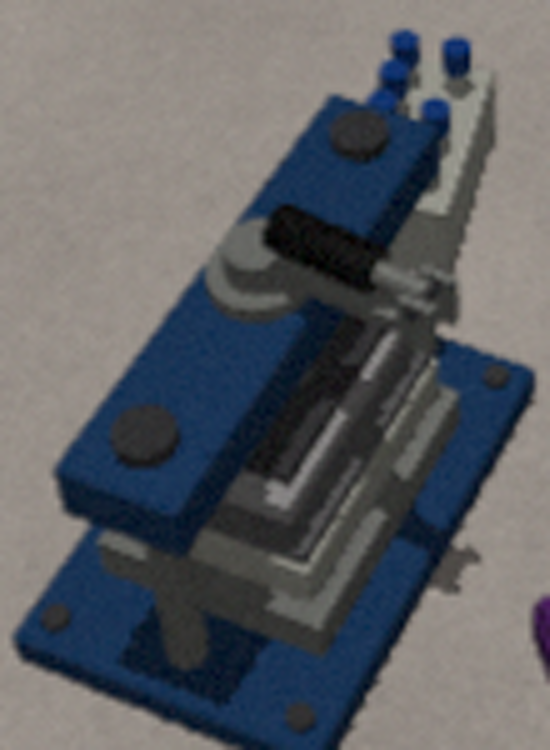

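View pics/sd.png

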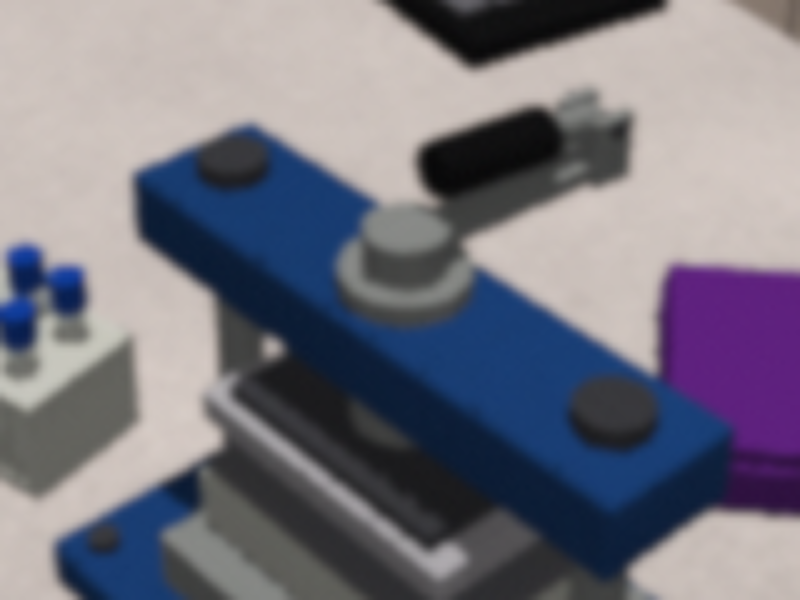

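The crank points away from the robot, with the grip folded over the arm and the pivot at about scene (230,222). Next I'll triangulate the nuts and the pivot.

```bash
python3 - <<'E'
from h import *
for n,pts in (('scene0',[(217,192),(174,252)]),('side0',[(226.6,202),(302.6,251.6)])):
    q=[atz(n,*p,173) for p in pts]; print(n,[a.round(1) for a in q],'d',np.linalg.norm(q[0]-q[1]).round(1),'mid',((q[0]+q[1])/2).round(1),'yaw of +y',np.degrees(np.arctan2(*(q[0]-q[1])[:2][::-1])).round(1))
def tri(a,b):
    A=[];B=[]
    for n,p in(('scene0',a),('side0',b)):
        p0=atz(n,*p,0);p1=atz(n,*p,200);d=(p1-p0)/np.linalg.norm(p1-p0);M=np.eye(3)-np.outer(d,d);A.append(M);B.append(M@p0)
    X=np.linalg.solve(sum(A),sum(B)); return X,[np.linalg.norm(M@X-b) for M,b in zip(A,B)]
S=lambda x,y:(145+x/5,165+y/5); D=lambda x,y:(180+x/5,170+y/5)
# grip free end center, grip hinge end, pivot
print('free',tri(S(283,230),D(437,170)))
print('hingeend',tri(S(365,265),D(548,135)))
print('piv',tri(S(432,290),D(600,130)))
for n,(u,v) in (('scene0',S(540,372)),('scene0',S(18,640)),('scene0',S(60,0))): print(atz(n,u,v,20).round(1))
for t,(u,v,z) in dict(rackfar=(*S(490,75),78),rackn=(*S(445,210),78),cart=(125,335,50),vial=(195,335,60)).items(): print(t,atz('scene0',u,v,z).round(1))
E
```

```text
scene0 [array([500.6,  -9.7, 173. ]), array([ 531.2, -186. ,  173. ])] d 178.9 mid [515.9 -97.8 173. ] yaw of +y 99.8
side0 [array([493.8, -14.5, 173. ]), array([ 525.1, -188. ,  173. ])] d 176.3 mid [ 509.4 -101.2  173. ] yaw of +y 100.2
free (array([526.42257781, -92.54861556, 201.05203466]), [np.float64(0.0822304832520104), np.float64(0.0822304832519236)])
hingeend (array([567.37500766, -93.44096383, 203.17917905]), [np.float64(1.97125271407953), np.float64(1.9712527140795595)])
piv (array([593.24676903, -86.02181678, 194.74416416]), [np.float64(4.041514686935098), np.float64(4.041514686935112)])
[570.8  28.7  20. ]
[ 464.8 -221.    20. ]
[186.8 106.2  20. ]
rackfar [466.6 139.4  78. ]
rackn [503.1  47.3  78. ]
cart [ 509.3 -325.4   50. ]
vial [ 625.  -254.7   60. ]
```

```bash
cat >> h.py <<'E'
from scipy.spatial.transform import Rotation as Ro
def rel(target,yawdeg=None,cmd=None):
    o=bot.get_obs(); R=Ro.from_euler('xyz',o['tcp_rot']).as_matrix()
    s=R.T@(np.array(target)-o['tool_pos']); 
    t=None if yawdeg is None else (np.degrees(o['tcp_rot'][2])-yawdeg+180)%360-180
    return s.round(1),t
E
python3 - <<'E'
from h import *
d=np.load('pics/wrist0.npz'); print(d['T_tool_cam'].round(3),d['fx'],d['fy'],d['cx'],d['cy'])
print(rel((560,-98,330),188))
E
```

```text
[[ 0.00000e+00 -9.66000e-01 -2.57000e-01  6.86040e+01]
 [ 1.00000e+00 -0.00000e+00  1.00000e-03  4.31000e-01]
 [-1.00000e-03 -2.57000e-01  9.66000e-01 -1.73923e+02]
 [ 0.00000e+00  0.00000e+00  0.00000e+00  1.00000e+00]] 317.60459617561906 317.60459617561906 255.67254242518803 189.8784034403895
(array([-563.3, -448. , -120.2]), np.float64(-25.69391263923879))
```

Emit:
{"fn": "play_rows", "kwargs": {"moves": [0,0,0,-40,0,0,-25,-20,-80,-4,0,-55,-45,-120,-8,0,-88,-70,-120,-12,0,-120,-95,-120,-16,0,-152,-120,-120,-20,0,-184,-146,-120,-25,0,-216,-172,-120,-25]}}

```text
time: 0.82
tool_pos: [305.1, 281.8, 330.0]
tcp_rot: [3.141, 0.0, -3.009]
contact_force: [0.3, 0.2, 0.6]
grip_width: 91.6
```

```bash
python3 - <<'E'
from h import *
o=bot.get_obs();print(o['time'],o['tool_pos'],o['tcp_rot'],o['joint_positions'])
print(rel((590,-98,330),188))
E
```

```text
0.8167 [305.08719853 281.76483187 330.01888472] [ 3.14136569e+00  4.51161681e-04 -3.00889925e+00] [ 5.60642205e-01  6.10156349e-02  1.55406219e+00  1.92777186e-05
  1.52601016e+00 -1.14284844e+00]
(array([-232.2, -414.1,    0. ]), np.float64(-0.39722777750961313))
```

Emit:
{"fn": "play_rows", "kwargs": {"moves": [0,-19,-35,0,0,0,-38,-69,0,0,0,-58,-104,0,0,0,-77,-138,0,0,0,-96,-172,0,0,0,-116,-207,0,0,0,-135,-241,0,0,0,-155,-276,0,0]}}

```text
time: 1.48
tool_pos: [494.1, 27.6, 329.7]
tcp_rot: [3.141, -0.0, -3.014]
contact_force: [1.0, 1.2, 1.3]
grip_width: 91.8
```

Emit:
{"fn": "play_rows", "kwargs": {"moves": [0,-19,-35,0,0,0,-38,-69,0,0,0,-58,-104,0,0,0,-77,-138,0,0,0,-77,-138,0,0]}}

```text
time: 1.9
tool_pos: [589.7, -103.5, 326.7]
tcp_rot: [-3.141, -0.003, -3.019]
contact_force: [0.1, 0.0, -1.2]
grip_width: 92.0
```

```bash
python3 - <<'E'
from h import *
o,c=shot('wrist','w1');print(o['time'],o['tool_pos'],o['tcp_rot'],o['contact_force'])
E
```

```text
1.9 [ 589.74710519 -103.47428154  326.74328873] [-3.14092606e+00 -2.86708096e-03 -3.01919087e+00] [ 0.11550673  0.02637323 -1.19405221]
```

View pics/w1.png

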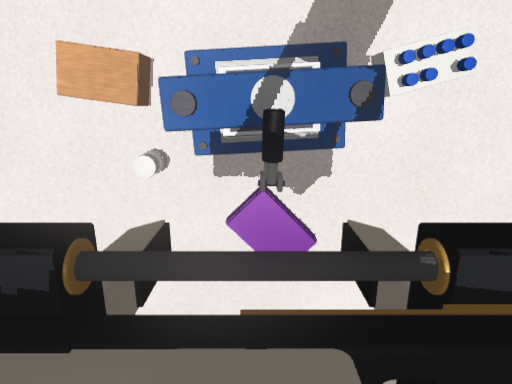

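```bash
python3 - <<'E'
from h import *
o,c=shot('wrist','w2');print(o['time'],o['tool_pos'],o['tcp_rot'])
crop('w2','w2c',150,50,400,200,3.2)
E
```

```text
1.95 [ 588.3732571  -100.7022683   327.29881047] [ 3.14052574 -0.00318962 -3.01799534]
```

View pics/w2c.png

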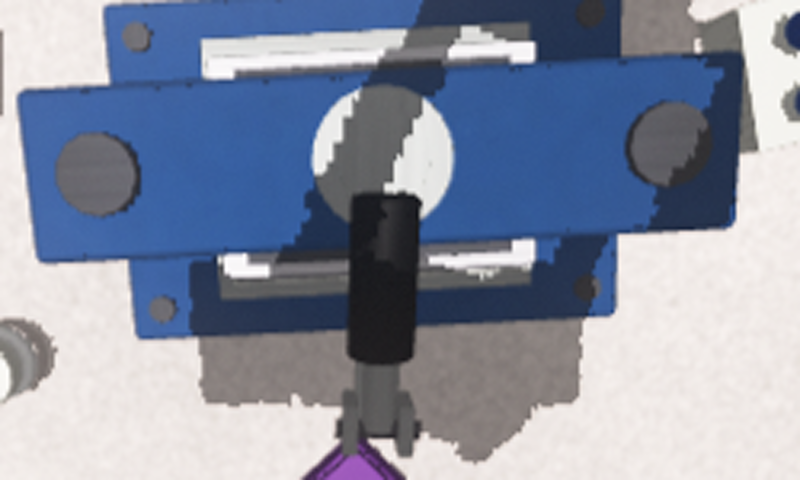

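```bash
cat >> h.py <<'E'
def watz(name,u,v,z):
    d=np.load(f'pics/{name}.npz'); Rw=Ro.from_euler('xyz',d['rot']).as_matrix(); T=d['T_tool_cam']
    r=Rw@T[:3,:3]@np.array([(u-d['cx'])/d['fx'],(v-d['cy'])/d['fy'],1]); o=Rw@T[:3,3]+d['pos']
    return o+r*(z-o[2])/r[2]
E
python3 - <<'E'
from h import *
C=lambda x,y:(150+x/3.2,50+y/3.2)
n1=watz('w2',*C(97,173),173);n2=watz('w2',*C(668,144),173)
print('nuts',n1,n2,np.linalg.norm(n1-n2),'mid',(n1+n2)/2,np.degrees(np.arctan2(*(n2-n1)[:2][::-1])))
g=[watz('w2',*C(*p),200) for p in((386,197),(383.5,280),(381,361),(378,430))]
for a in g: print(a.round(1))
p=g[3]; ax=(n1+n2)/2
print('pivot r',np.linalg.norm((p-ax)[:2]),'ang',np.degrees(np.arctan2(*(p-ax)[:2][::-1])), 'grip ang',np.degrees(np.arctan2(*(g[2]-g[0])[:2][::-1])),np.linalg.norm(g[2]-g[0]))
print(bot.get_obs()['tool_pos'],np.degrees(bot.get_obs()['tcp_rot'][2]))
E
```

```text
nuts [ 528.14271108 -183.15511471  173.        ] [497.61953079  -8.11889563 173.        ] 177.6776365365354 mid [512.88112093 -95.63700517 173.        ] 99.89188983731087
[524.  -94.1 200. ]
[547.5 -91.6 200. ]
[571.5 -89.1 200. ]
[592.7 -87.2 200. ]
pivot r 80.2839251401244 ang 6.054718802223114 grip ang 5.97916002753245 47.78862759015876
[587.58541554 -98.80573191 328.20257219] -172.81609157995464
```

```bash
python3 - <<'E'
from h import *
print(rel((547,-92,290),186),bot.get_obs()['tool_pos'])
E
```

```text
(array([39.3, 11.8, 38.3]), np.float64(1.1839084200453271)) [587.58541554 -98.80573191 328.20257219]
```

Emit:
{"fn": "play_rows", "kwargs": {"moves": [60,20,6,20,0.5,100,39,12,38,1,100,39,12,38,1,100,39,12,38,1,100,39,12,38,1]}}

```text
time: 2.42
tool_pos: [547.9, -90.1, 293.6]
tcp_rot: [-3.141, 0.003, -3.03]
contact_force: [0.1, -0.3, 0.5]
grip_width: 63.0
```

```bash
python3 - <<'E'
from h import *
o,c=shot('wrist','w3');print(o['time'],o['tool_pos'],o['tcp_rot'],np.degrees(o['tcp_rot'][2]),o['grip_width'],o['contact_force'],o['moment'])
shot('side','s3');crop('s3','s3c',160,100,360,250,4)
E
```

```text
2.4167 [547.87494243 -90.05357964 293.61233142] [-3.1405103   0.00314964 -3.03023669] -173.61977335316442 63.03296311299082 [ 0.1051835  -0.30369982  0.46963597] [-0.00189791  0.02704381  0.01235574]
```

View pics/w3.png

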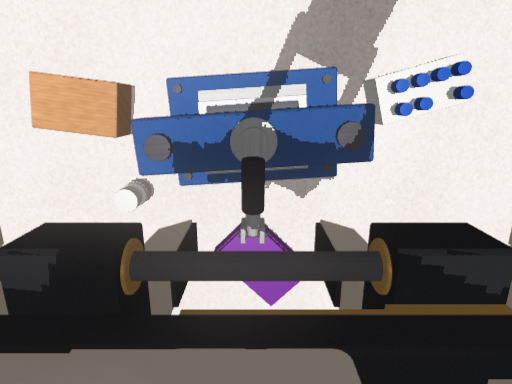

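View pics/s3c.png

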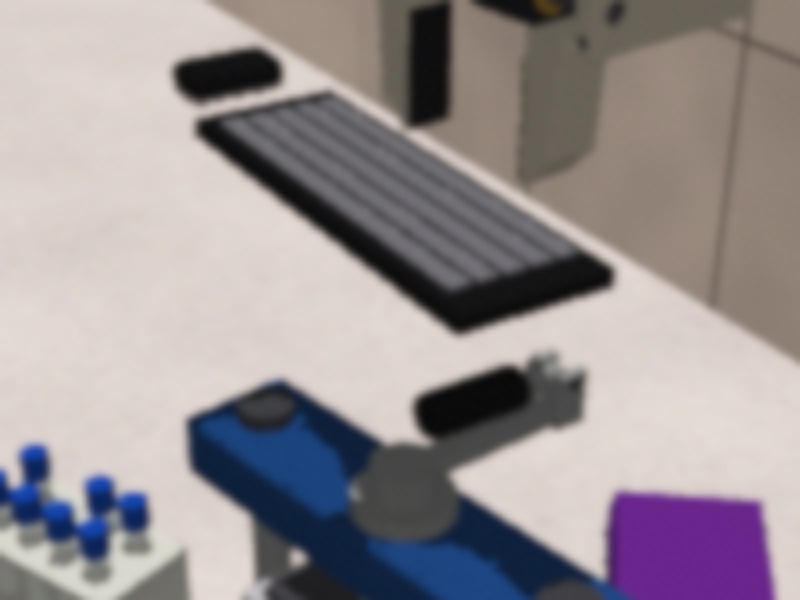

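```bash
python3 - <<'E'
from h import *
crop('w3','w3c',125,95,385,245,3)
print(bot.get_obs()['tool_pos'])
E
```

```text
[548.43919758 -90.51307506 293.55219766]
```

View pics/w3c.png

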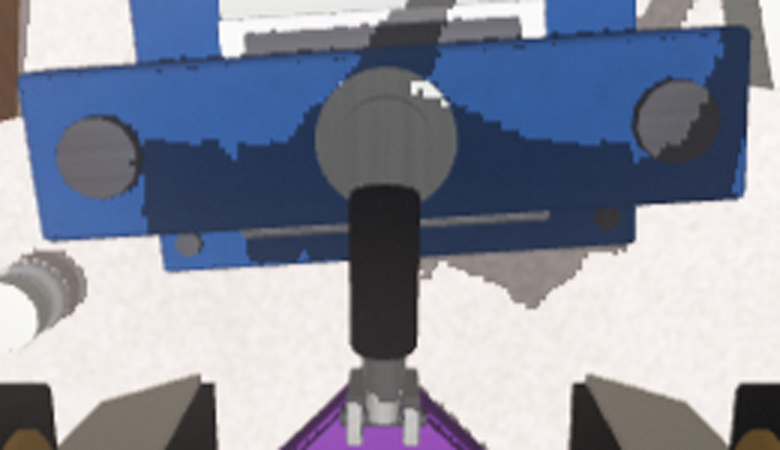

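```bash
python3 - <<'E'
from h import *
C=lambda x,y:(125+x/3,95+y/3)
n1=watz('w3',*C(97,157),173);n2=watz('w3',*C(675,120),173)
print('nuts',n1,n2,np.linalg.norm(n1-n2),'mid',(n1+n2)/2,np.degrees(np.arctan2(*(n2-n1)[:2][::-1])))
for p in((385,186),(384,270),(384,358),(382,415)): print(watz('w3',*C(*p),200).round(1))
print(rel((546,-91.5,209),186))
E
```

```text
nuts [ 527.84986524 -183.48853217  173.        ] [496.86050316  -8.24116202 173.        ] 177.96623642778255 mid [512.3551842 -95.8648471 173.       ] 100.02806659856599
[522.6 -94.4 200. ]
[546.9 -92.  200. ]
[573.7 -89.1 200. ]
[591.9 -87.7 200. ]
(array([ 2.8, -0.6, 84.5]), np.float64(0.3535345904744531))
```

Emit:
{"fn": "play_rows", "kwargs": {"moves": [100,1,-1,25,0,100,1.5,-1,55,0,120,1.5,-1,75,0,150,1.5,-1,86,0,150,1.5,-1,86,0,150,1.5,-1,86,0]}}

```text
time: 3.02
tool_pos: [546.6, -91.9, 206.4]
tcp_rot: [-3.141, 0.001, -3.031]
contact_force: [-0.1, -0.4, 0.6]
grip_width: 38.6
```

```bash
python3 - <<'E'
from h import *
o,c=shot('wrist','w4');print(o['time'],o['tool_pos'],np.degrees(o['tcp_rot']),o['grip_width'],o['contact_force'],o['moment'])
E
```

```text
3.0167 [546.64460473 -91.94782485 206.38976559] [-1.79988489e+02  4.28731605e-02 -1.73678555e+02] 38.61248334976355 [-0.13048661 -0.40067543  0.64894328] [ 0.02213398  0.02804783 -0.03969874]
```

View pics/w4.png

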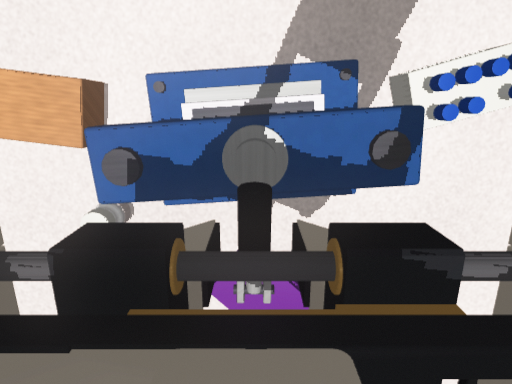

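The grip (255,215) is centred between the jaws, so I'll close on it.

Emit:
{"fn": "play_rows", "kwargs": {"moves": [190,0,0,0,0,230,0,0,0,0,230,0,0,0,0,230,0,0,0,0,230,0,0,0,0]}}

```text
time: 3.48
tool_pos: [545.9, -91.9, 206.2]
tcp_rot: [-3.141, 0.001, -3.032]
contact_force: [-0.8, 0.8, -0.2]
grip_width: 10.6
```

```bash
python3 - <<'E'
from h import *
o=bot.get_obs();print(o['time'],o['tool_pos'],o['grip_width'],o['contact_force'],o['moment'])
# arc: grasp pt on handle s from pivot, angle 0->91deg
s=45.5
for th in range(0,96,8):
    t=np.radians(min(th,90)); print(th,'x',round(-s*(1-np.cos(t)),1),'z',round(-s*np.sin(t),1))
E
```

```text
3.4833 [545.94558899 -91.8552166  206.23016068] 10.596768784153921 [-0.78586708  0.7940509  -0.15797329] [0.01437383 0.04669127 0.02655684]
0 x -0.0 z -0.0
8 x -0.4 z -6.3
16 x -1.8 z -12.5
24 x -3.9 z -18.5
32 x -6.9 z -24.1
40 x -10.6 z -29.2
48 x -15.1 z -33.8
56 x -20.1 z -37.7
64 x -25.6 z -40.9
72 x -31.4 z -43.3
80 x -37.6 z -44.8
88 x -43.9 z -45.5
```

Width 10.6 mm is smaller than the 20 mm grip, so nothing is between the pads. Looking.

```bash
python3 - <<'E'
from h import *
shot('wrist','w5'); shot('side','s5');crop('s5','s5c',180,130,340,250,5); shot('scene','c5');crop('c5','c5c',140,120,270,240,5);print(bot.get_obs()['grip_width'])
E
```

```text
9.08033857165732
```

View pics/w5.png

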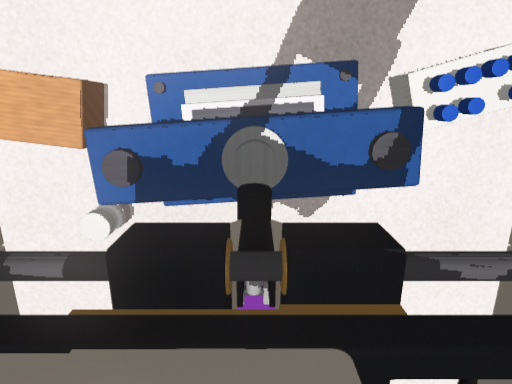

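View pics/s5c.png

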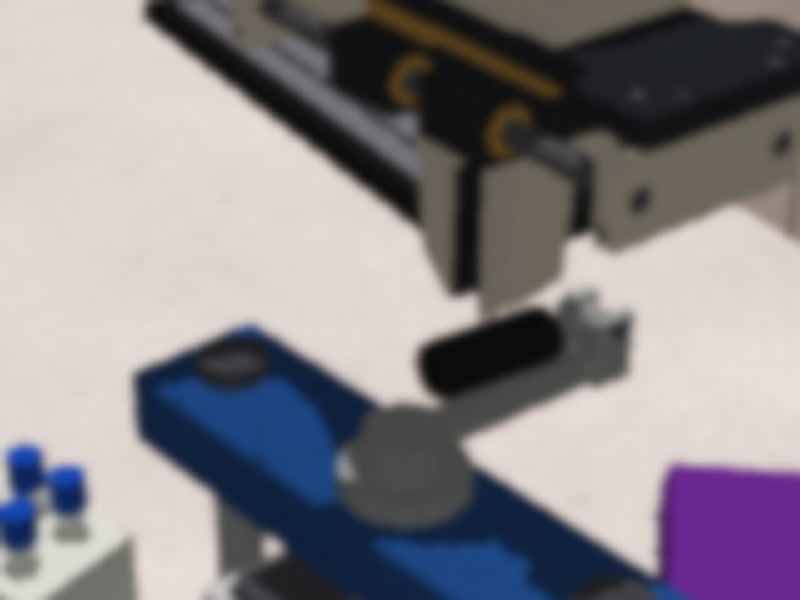

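View pics/c5c.png

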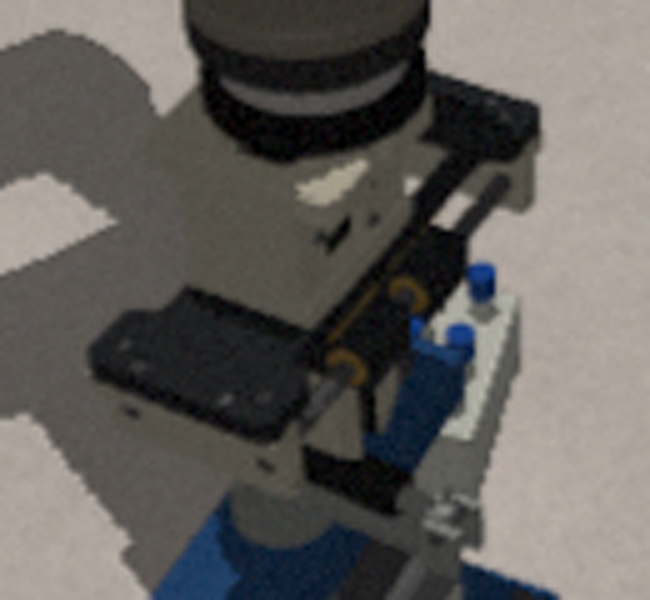

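```bash
python3 - <<'E'
from h import *
R=Ro.from_euler('xyz',bot.get_obs()['tcp_rot']).as_matrix();p=bot.get_obs()['tool_pos'];print(p)
for n,x0,y0 in(('s5',180,130),('c5',140,120)):
  for lab,P in dict(tip=p+R@[0,0,22],tipL=p+R@[9.5,5,22],tipR=p+R@[-9.5,5,22],t2=p+R@[9.5,-5,22],tcp=p,grip=[547,-91.8,200],free=[523,-94.5,200],hinge=[571,-89.3,200]).items():
    print(n,lab,((proj(n,P)[0]-[x0,y0])*5).round())
E
```

```text
[545.83052474 -91.88952881 205.96577069]
s5 tip [485. 396.]
s5 tipL [453. 400.]
s5 tipR [497. 380.]
s5 t2 [473. 413.]
s5 tcp [487. 339.]
s5 grip [489. 354.]
s5 free [431. 379.]
s5 hinge [545. 330.]
c5 tip [351. 503.]
c5 tipL [337. 486.]
c5 tipR [377. 503.]
c5 t2 [324. 503.]
c5 tcp [347. 465.]
c5 grip [350. 477.]
c5 free [298. 456.]
c5 hinge [403. 498.]
```

The grip's projected position matches the image, (489,354) predicted against (490,352) seen. The visible fingertips, however, sit roughly 35 mm higher than "22 mm ahead of TCP" puts them. To measure the tips properly, I'll open the gripper and triangulate them before descending.

Emit:
{"fn": "play_rows", "kwargs": {"moves": [120,0,0,0,0,120,0,0,0,0,120,0,0,0,0,120,0,0,0,0]}}

```text
time: 3.97
tool_pos: [545.8, -91.9, 205.9]
tcp_rot: [3.142, -0.0, -3.032]
contact_force: [0.0, -0.5, 0.1]
grip_width: 31.3
```

```bash
python3 - <<'E'
from h import *
o,c=shot('side','s6');crop('s6','s6c',200,110,320,230,5);shot('scene','c6');crop('c6','c6c',150,130,270,240,5);print(o['grip_width'],o['tool_pos'])
R=Ro.from_euler('xyz',o['tcp_rot']).as_matrix();p=o['tool_pos'];w=o['grip_width']/2
for n,x0,y0 in(('s6',200,110),('c6',150,130)):
  for zz in(22,-12):
   for P in((9.5,w,zz),(-9.5,w,zz),(9.5,-w,zz),(-9.5,-w,zz)): print(n,P,((proj(n,p+R@P)[0]-[x0,y0])*5).round())
E
```

```text
31.25861820107121 [545.80787946 -91.85889228 205.85315757]
s6 (9.5, 15.629309100535606, 22) [332. 485.]
s6 (-9.5, 15.629309100535606, 22) [376. 466.]
s6 (9.5, -15.629309100535606, 22) [394. 528.]
s6 (-9.5, -15.629309100535606, 22) [439. 508.]
s6 (9.5, 15.629309100535606, -12) [334. 397.]
s6 (-9.5, 15.629309100535606, -12) [379. 378.]
s6 (9.5, -15.629309100535606, -12) [398. 438.]
s6 (-9.5, -15.629309100535606, -12) [444. 418.]
c6 (9.5, 15.629309100535606, 22) [301. 419.]
c6 (-9.5, 15.629309100535606, 22) [341. 435.]
c6 (9.5, -15.629309100535606, 22) [260. 471.]
c6 (-9.5, -15.629309100535606, 22) [301. 487.]
c6 (9.5, 15.629309100535606, -12) [295. 361.]
c6 (-9.5, 15.629309100535606, -12) [337. 377.]
c6 (9.5, -15.629309100535606, -12) [253. 412.]
c6 (-9.5, -15.629309100535606, -12) [295. 429.]
```

View pics/s6c.png

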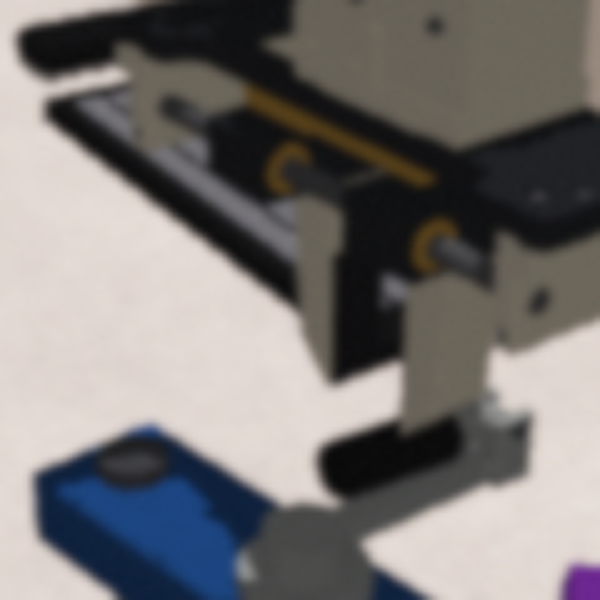

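View pics/c6c.png

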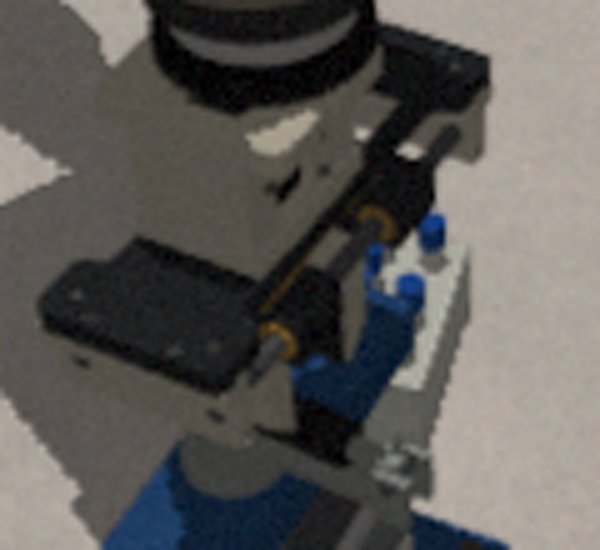

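The side view gives the near tip corners at (333,383) and (402,432), which puts the tips at about tool z = -16 (world z ≈ 222). They are roughly 38 mm short of the stated figure, so I'm descending gradually and will check the result against the image.

Emit:
{"fn": "play_rows", "kwargs": {"moves": [120,0,0,8,0,120,0,0,16,0,120,0,0,22,0,120,0,0,24,0,120,0,0,24,0]}}

```text
time: 4.48
tool_pos: [545.3, -91.7, 180.7]
tcp_rot: [3.141, -0.002, -3.032]
contact_force: [-0.5, 0.4, 0.3]
grip_width: 48.9
```

```bash
python3 - <<'E'
from h import *
o,c=shot('side','s7');crop('s7','s7c',200,110,320,230,5);print(o['grip_width'],o['tool_pos'],o['contact_force'])
E
```

```text
48.9185831970763 [545.28752043 -91.67518331 180.72636511] [-0.54347765  0.43479877  0.28492942]
```

View pics/s7c.png

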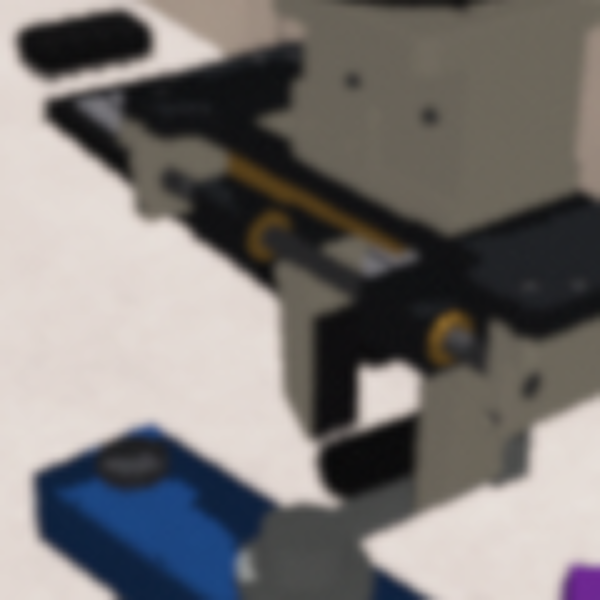

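Emit:
{"fn": "play_rows", "kwargs": {"moves": [120,-1,0,6,0,150,-1,0,7,0,190,-1,0,7,0,220,-1,0,7,0,220,-1,0,7,0,220,-1,0,7,0,220,-1,0,7,0]}}

```text
time: 5.12
tool_pos: [546.9, -92.5, 175.1]
tcp_rot: [-3.14, 0.0, -3.032]
contact_force: [-0.5, -2.9, -0.1]
grip_width: 19.2
```

```bash
python3 - <<'E'
from h import *
o,c=shot('side','s8');crop('s8','s8c',200,110,320,230,5);print(o['grip_width'],o['tool_pos'],o['contact_force'],o['moment'])
shot('wrist','w8')
E
```

```text
19.197440931427185 [546.91419424 -92.46358668 175.11415908] [-0.46723785 -2.91546151 -0.11048685] [-0.51682989  0.03593666  0.06633289]
```

View pics/s8c.png

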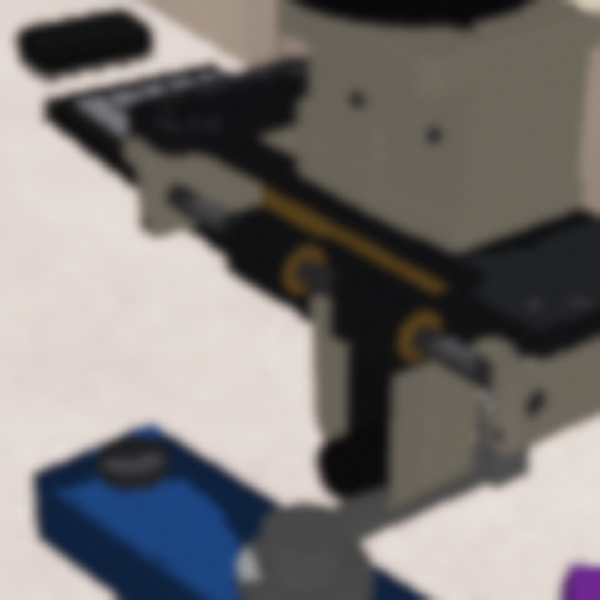

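View pics/w8.png

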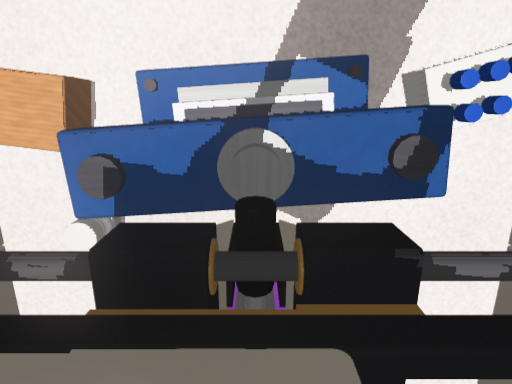

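Emit:
{"fn": "play_rows", "kwargs": {"moves": [220,-0.4,0,-6.3,0,220,-1.8,0,-12.5,0,220,-3.9,0,-18.5,0,220,-6.9,0,-24,0,220,-10.6,0,-29,0,220,-10.6,0,-29,0]}}

```text
time: 5.72
tool_pos: [556.4, -91.3, 203.0]
tcp_rot: [-3.141, -0.004, -3.032]
contact_force: [-1.7, -5.1, -4.2]
grip_width: 19.0
```

```bash
python3 - <<'E'
from h import *
o,c=shot('side','s9');crop('s9','s9c',200,90,320,210,5);print(o['grip_width'],o['tool_pos'],o['contact_force'],o['moment'])
E
```

```text
18.97987575433175 [556.36514009 -91.33064669 203.02375508] [-1.66898555 -5.12433619 -4.17515453] [-0.95377741  0.49376077 -0.06425556]
```

View pics/s9c.png

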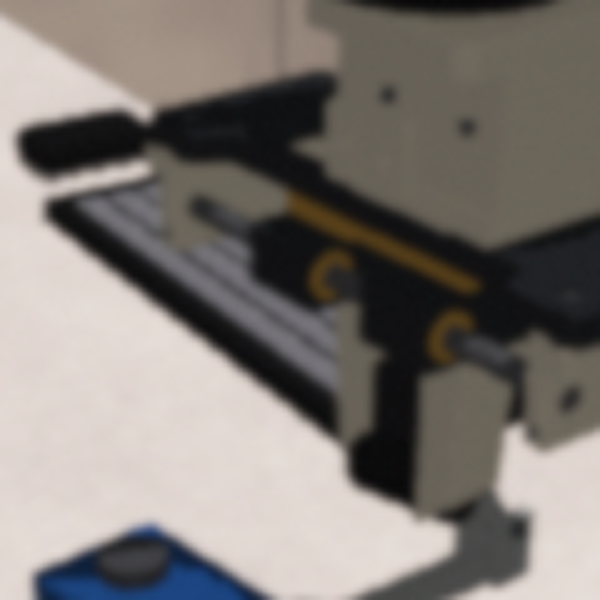

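Emit:
{"fn": "play_rows", "kwargs": {"moves": [220,-4.5,-0.5,-4.8,0,220,-9.5,-1,-8.7,0,220,-15,-1,-12,0,220,-20.8,-1,-14.3,0,220,-27,-1,-15.8,0,220,-33,-1,-16.4,0,220,-34.5,-1,-16.4,0,220,-34.5,-1,-16.4,0]}}

```text
time: 6.43
tool_pos: [589.8, -87.9, 220.7]
tcp_rot: [3.141, -0.005, -3.032]
contact_force: [-7.6, -2.3, 5.3]
grip_width: 17.4
```

```bash
python3 - <<'E'
from h import *
o,c=shot('side','s10');crop('s10','s10c',200,70,320,190,5);print(o['grip_width'],o['tool_pos'],o['contact_force'],o['moment'])
shot('scene','c10');crop('c10','c10c',150,120,270,240,5)
E
```

```text
17.446750394531538 [589.82670266 -87.89995518 220.65431728] [-7.59296835 -2.26765692  5.2559484 ] [-0.34194418  1.66659491  0.01324099]
```

View pics/s10c.png

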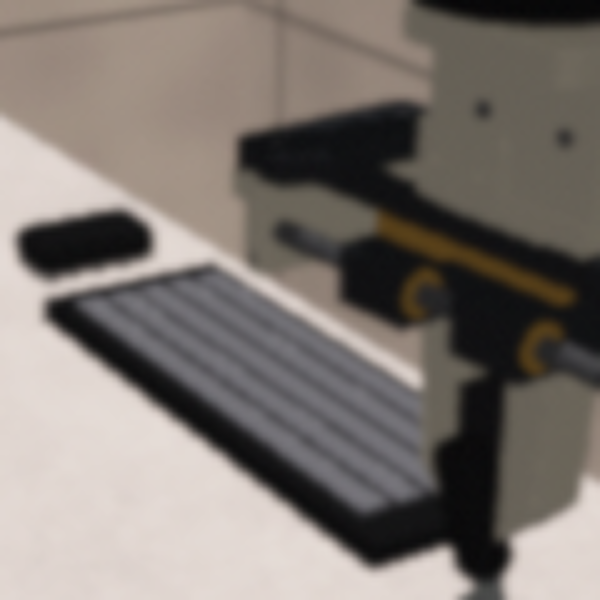

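View pics/c10c.png

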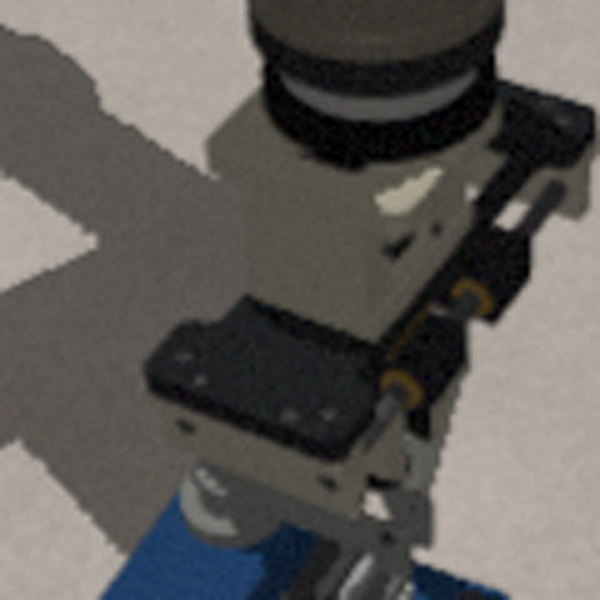

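Emit:
{"fn": "play_rows", "kwargs": {"moves": [220,-1.5,0,0,0,220,-3,0,0,0,220,-3,0,0,0]}}

```text
time: 6.78
tool_pos: [592.9, -87.5, 220.8]
tcp_rot: [3.141, -0.004, -3.032]
contact_force: [-7.4, -1.6, 4.0]
grip_width: 16.6
```

```bash
python3 - <<'E'
from h import *
o=bot.get_obs();print(o['grip_width'],o['tool_pos'],o['contact_force'],o['moment'],o['joint_positions'],np.degrees(o['tcp_rot']))
E
```

```text
16.5619599482059 [592.87066958 -87.51786898 220.82237922] [-7.3983913  -1.58118361  3.9930391 ] [-0.34266427  1.41409895  0.02908175] [-2.73813367e-01  4.75533491e-01  1.28493804e+00 -1.04073314e-03
  1.38506371e+00 -1.95435044e+00] [ 179.9697695    -0.23139986 -173.70113012]
```

```bash
python3 - <<'E'
from h import *
o,c=shot('side','s11');crop('s11','s11c',250,110,350,210,6)
shot('wrist','w11');crop('w11','w11c',156,150,356,300,4)
print(((proj('s11',[[592,-87.6,200],[592,-87.6,222],[592,-87.6,270],[592,-87.6,246]])-[250,110])*6).round())
E
```

```text
[[292. 492.]
 [297. 423.]
 [308. 264.]
 [303. 345.]]
```

View pics/s11c.png

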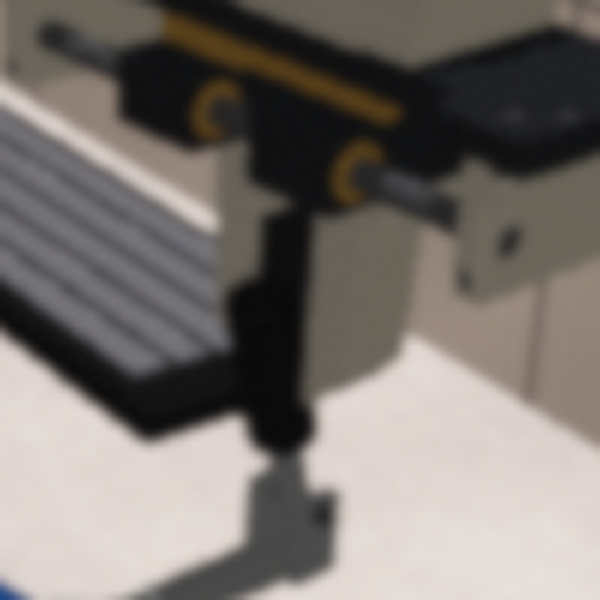

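View pics/w11c.png

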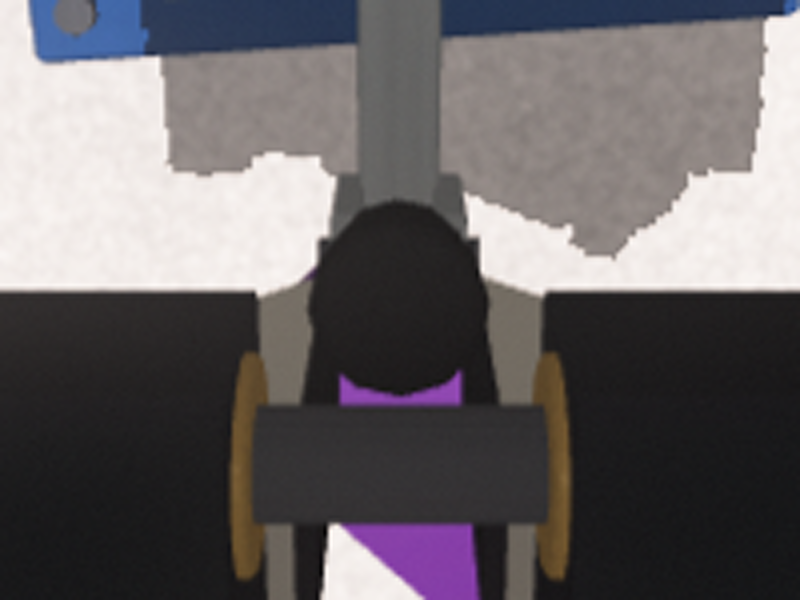

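```bash
python3 - <<'E'
from h import *
for z in (266,268): print(watz('w11',255.5,224.5,z).round(1))
def tool(n,P):
    d=np.load(f'pics/{n}.npz');return Ro.from_euler('xyz',d['rot']).as_matrix().T@(P-d['pos'])
print(tool('w11',watz('w11',255.5,224.5,267)))
# corner triang of finger in s6: solve tool x given z etc. print px for finger corners
E
```

```text
[574.6 -89.3 266. ]
[573.9 -89.4 268. ]
[ 18.98089295   0.22890508 -46.08889447]
```

The wrist view shows the handle top at (255,225), leaning about 15° short of upright. The pads have slid outward past it. I'll loosen, re-centre and re-grip lower.

Emit:
{"fn": "play_rows", "kwargs": {"moves": [180,0,0,0,0,165,0,0,0,0,165,6,0,0,0,165,12.5,0,4,0,190,12.5,0,8,0,230,12.5,0,8,0,230,12.5,0,8,0,230,12.5,0,8,0]}}

```text
time: 7.55
tool_pos: [582.1, -88.8, 211.8]
tcp_rot: [3.141, -0.001, -3.031]
contact_force: [-0.7, -0.5, -2.6]
grip_width: 19.4
```

Emit:
{"fn": "play_rows", "kwargs": {"moves": [230,-3,0,-1,0,230,-6,0,-1,0,230,-9,0,-1,0,230,-11,0,-1,0]}}

```text
time: 7.88
tool_pos: [590.3, -87.9, 212.7]
tcp_rot: [3.141, -0.008, -3.032]
contact_force: [-13.2, -1.9, 3.3]
grip_width: 19.0
```

```bash
python3 - <<'E'
from h import *
o,c=shot('side','s12');crop('s12','s12c',250,110,350,210,6)
print(o['time'],o['grip_width'],o['tool_pos'],o['contact_force'],o['moment'])
shot('wrist','w12');crop('w12','w12c',156,150,356,300,4)
E
```

```text
7.8833 19.024589228973255 [590.27947432 -87.94148821 212.71975583] [-13.18425814  -1.91900505   3.28096454] [-0.39065866  2.49536706  0.03680539]
```

View pics/s12c.png

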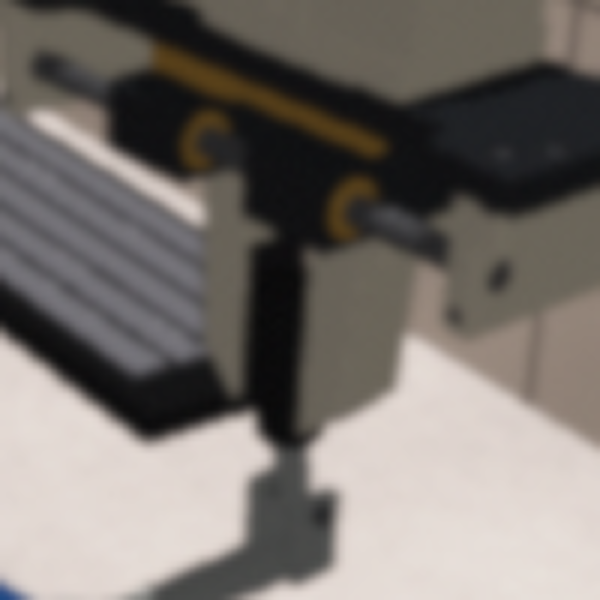

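View pics/w12c.png

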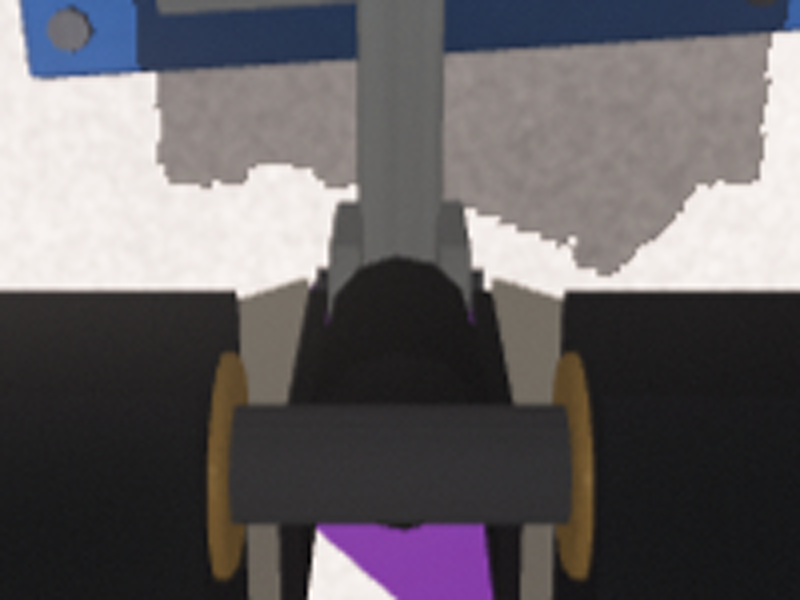

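```bash
python3 - <<'E'
from h import *
b=watz('w12',256,281.2,270); print(b)  # far edge of top disc
im=cv2.imread('pics/w12.png')[180:290,200:310]; im=np.clip(im.astype(float)*4,0,255).astype(np.uint8)
cv2.imwrite('pics/w12d.png',cv2.resize(im,None,fx=5,fy=5,interpolation=cv2.INTER_CUBIC))
E
```

```text
[592.50101742 -87.30080567 270.        ]
```

View pics/w12d.png

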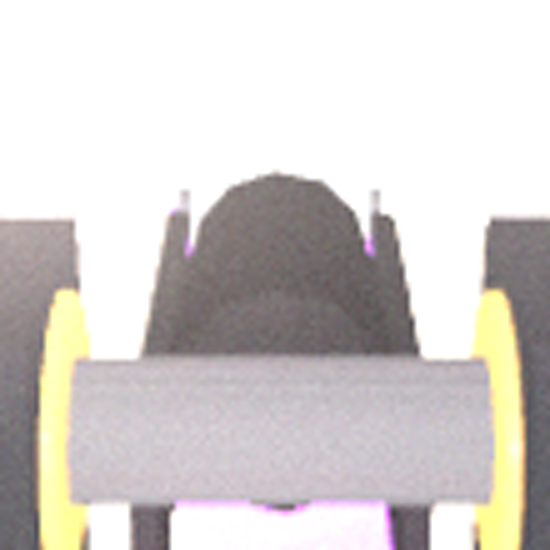

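Emit:
{"fn": "play_rows", "kwargs": {"moves": [230,-1,0,0,0,230,-2,0,0,0,230,-2,0,0,0]}}

```text
time: 8.23
tool_pos: [592.2, -87.7, 212.8]
tcp_rot: [3.141, -0.008, -3.032]
contact_force: [-11.3, -2.3, 2.5]
grip_width: 19.4
```

Emit:
{"fn": "play_rows", "kwargs": {"moves": [230,-1,0,0,0,230,-2,0,0,0,230,-3,0,0,0,230,-3,0,0,0]}}

```text
time: 8.57
tool_pos: [595.4, -87.4, 212.9]
tcp_rot: [3.141, -0.008, -3.032]
contact_force: [-10.9, -1.9, 3.4]
grip_width: 19.4
```

```bash
python3 - <<'E'
from h import *
o,c=shot('side','s13');crop('s13','s13c',250,110,350,210,6)
print(o['time'],o['grip_width'],o['tool_pos'],o['contact_force'],o['moment'])
shot('wrist','w13')
im=cv2.imread('pics/w13.png')[180:290,200:310]; im=np.clip(im.astype(float)*4,0,255).astype(np.uint8)
cv2.imwrite('pics/w13d.png',cv2.resize(im,None,fx=5,fy=5,interpolation=cv2.INTER_CUBIC))
E
```

```text
8.5667 19.439171907424726 [595.35789458 -87.37126157 212.88723916] [-10.89901232  -1.88969214   3.36303142] [-0.34358113  2.2742859   0.00381891]
```

View pics/s13c.png

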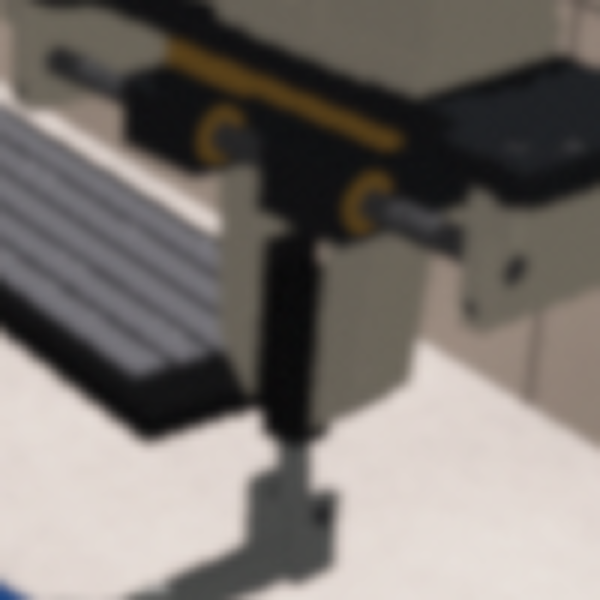

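View pics/w13d.png

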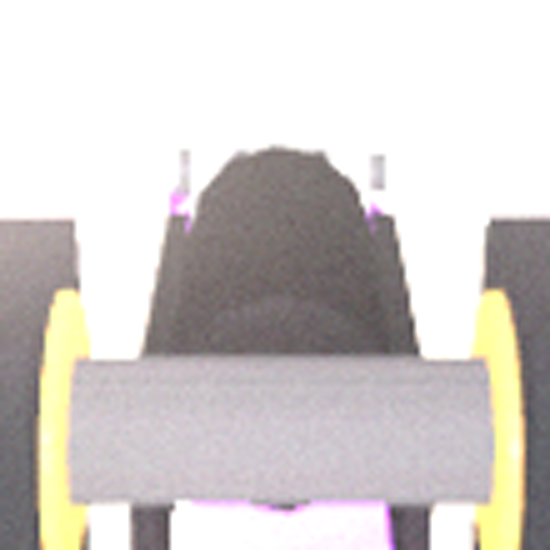

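Emit:
{"fn": "play_rows", "kwargs": {"moves": [230,-1,0,0,0,230,-2,0,0,0,230,-3,0,0,0,230,-3,0,0,0]}}

```text
time: 9.0
tool_pos: [598.5, -87.0, 212.8]
tcp_rot: [3.141, -0.007, -3.032]
contact_force: [-10.1, -1.7, 2.7]
grip_width: 19.2
```

Emit:
{"fn": "play_rows", "kwargs": {"moves": [230,-1,0,0,0,230,-2,0,0,0,230,-2,0,0,0]}}

```text
time: 9.25
tool_pos: [599.4, -86.9, 212.7]
tcp_rot: [3.141, -0.01, -3.032]
contact_force: [-15.0, -1.8, 3.5]
grip_width: 19.1
```

```bash
python3 - <<'E'
from h import *
o,c=shot('side','s14');crop('s14','s14c',250,110,350,210,6)
print(o['time'],o['grip_width'],o['tool_pos'],o['contact_force'],o['moment'])
shot('wrist','w14')
im=cv2.imread('pics/w14.png')[180:290,200:310]; im=np.clip(im.astype(float)*4,0,255).astype(np.uint8)
cv2.imwrite('pics/w14d.png',cv2.resize(im,None,fx=5,fy=5,interpolation=cv2.INTER_CUBIC))
E
```

```text
9.25 19.06681738647145 [599.40817189 -86.94330045 212.70452962] [-14.96445736  -1.76765818   3.52747949] [-0.39164451  2.7220868  -0.01382052]
```

View pics/s14c.png

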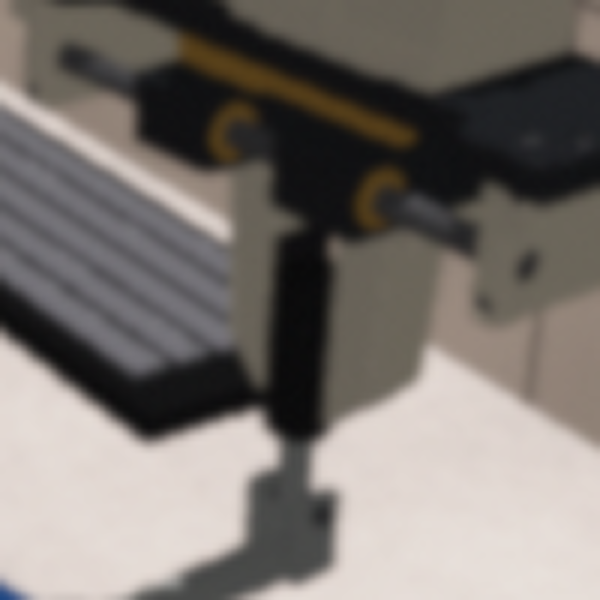

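View pics/w14d.png

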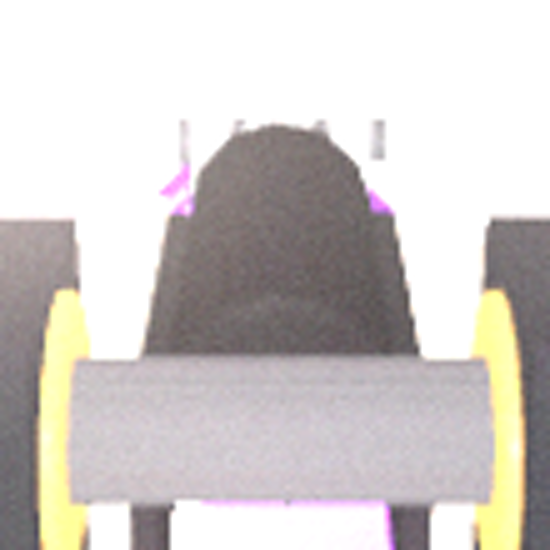

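Emit:
{"fn": "play_rows", "kwargs": {"moves": [230,-1,0,0,0,230,-2,0,0,0,230,-2,0,0,0]}}

```text
time: 9.6
tool_pos: [600.2, -86.9, 212.6]
tcp_rot: [3.14, -0.013, -3.032]
contact_force: [-20.0, -3.6, 5.1]
grip_width: 19.7
```

Emit:
{"fn": "play_rows", "kwargs": {"moves": [230,-1,0,0,0,230,-1.5,0,0,0,230,-1.5,0,0,0]}}

```text
time: 9.85
tool_pos: [600.7, -86.8, 212.5]
tcp_rot: [3.14, -0.015, -3.032]
contact_force: [-23.1, -3.7, 6.3]
grip_width: 19.8
```

The force climbs from 15 to 23 N while the tool hardly moves, so the handle is against its stop. Now I'll re-centre the pads on the upright grip.

Emit:
{"fn": "play_rows", "kwargs": {"moves": [190,3,0,0,0,165,5,0,0,0,165,9,0,0,0,165,13,0,0,0,165,13,0,0,0,165,13,0,0,0]}}

```text
time: 10.35
tool_pos: [593.9, -87.5, 213.5]
tcp_rot: [-3.142, 0.001, -3.032]
contact_force: [0.4, -0.1, 0.3]
grip_width: 32.4
```

```bash
python3 - <<'E'
from h import *
o,c=shot('side','s15');crop('s15','s15c',250,110,350,210,6)
print(o['time'],o['grip_width'],o['tool_pos'],o['contact_force'],o['moment'],np.degrees(o['tcp_rot']))
shot('wrist','w15')
im=cv2.imread('pics/w15.png')[170:300,190:320]; im=np.clip(im.astype(float)*4,0,255).astype(np.uint8)
cv2.imwrite('pics/w15d.png',cv2.resize(im,None,fx=4.5,fy=4.5,interpolation=cv2.INTER_CUBIC))
print(rel((592.3,-87.6,213),186))
E
```

```text
10.35 32.35682068094018 [593.85800937 -87.51699649 213.50640337] [ 0.41139081 -0.06215354  0.32816135] [-0.00672277 -0.01075656 -0.00864613] [-1.79998649e+02  3.94604872e-02 -1.73693181e+02]
(array([1.7, 0.1, 0.4]), np.float64(0.3097914971861542))
```

View pics/s15c.png

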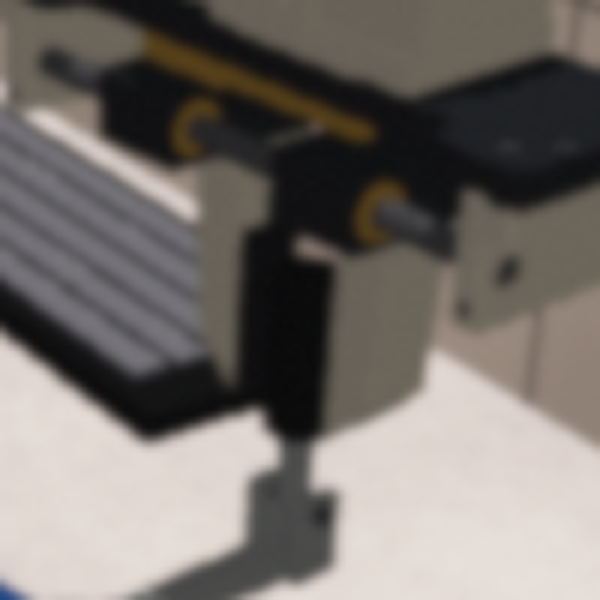

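View pics/w15d.png

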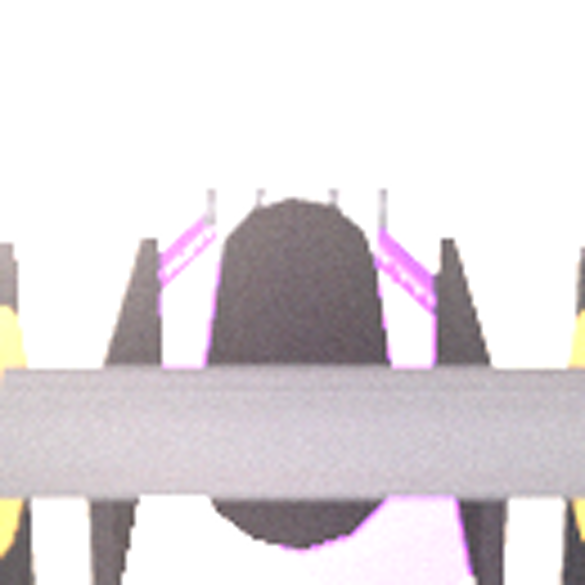

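```bash
python3 - <<'E'
from h import *
print(watz('w15',256.7,291.8,270), watz('w15',256.3,170+198/4.5,222))
E
cat > rows.py <<'E'
import sys,numpy as np
# usage: rows.py d0 r0 d1 r1 n yaw : cmd angle d0 (deg turned) -> d1 in n rows
d0,r0,d1,r1=map(float,sys.argv[1:5]);n=int(sys.argv[5]);yaw=np.radians(-173.69);phi0=float(sys.argv[6]) if len(sys.argv)>6 else 6.0
c=lambda d,r:r*np.array([np.cos(np.radians(phi0-d)),np.sin(np.radians(phi0-d))])
for k in range(1,n+1):
    v=c(d0+(d1-d0)*k/n,r0+(r1-r0)*k/n)-c(d0,r0)
    print('230, %.1f, %.1f, 0, 0,'%(v@[np.cos(yaw),np.sin(yaw)],v@[np.sin(yaw),-np.cos(yaw)]),end=' ')
print()
E
python3 rows.py 0 80 48 80.5 8
```

```text
[600.77137665 -86.03096609 270.        ] [583.318065   -87.96761953 222.        ]
230, 0.4, -8.4, 0, 0, 230, 1.7, -16.6, 0, 0, 230, 3.9, -24.8, 0, 0, 230, 6.9, -32.6, 0, 0, 230, 10.7, -40.1, 0, 0, 230, 15.2, -47.2, 0, 0, 230, 20.5, -53.7, 0, 0, 230, 26.5, -59.7, 0, 0,
```

Emit:
{"fn": "play_rows", "kwargs": {"moves": [200,1.5,0,0,0,230,1.5,0,0,0,230,1.5,0,0,0,230,1.5,0,0,0]}}

```text
time: 10.78
tool_pos: [592.2, -87.8, 213.3]
tcp_rot: [3.142, -0.0, -3.032]
contact_force: [0.1, 0.8, 0.2]
grip_width: 19.7
```

```bash
python3 rows.py 0 80.3 24 81.3 8
```

```text
230, 0.0, -4.2, 0, 0, 230, 0.2, -8.4, 0, 0, 230, 0.7, -12.6, 0, 0, 230, 1.4, -16.8, 0, 0, 230, 2.2, -20.9, 0, 0, 230, 3.4, -25.0, 0, 0, 230, 4.7, -29.1, 0, 0, 230, 6.2, -33.0, 0, 0,
```

Emit:
{"fn": "play_rows", "kwargs": {"moves": [230,0,-4.2,0,0,230,0.2,-8.4,0,0,230,0.7,-12.6,0,0,230,1.4,-16.8,0,0,230,2.2,-20.9,0,0,230,3.4,-25,0,0,230,4.7,-29.1,0,0,230,6.2,-33,0,0]}}

```text
time: 11.45
tool_pos: [589.0, -121.2, 213.2]
tcp_rot: [3.14, -0.001, -3.032]
contact_force: [-4.5, 4.6, 2.3]
grip_width: 19.4
```

```bash
cat > f.py <<'E'
from h import *
import sys
o=bot.get_obs(); p=o['tool_pos'][:2]-[512.5,-96]; F=o['contact_force'][:2]
e=p/np.linalg.norm(p); t=np.array([e[1],-e[0]]) # clockwise
print('t',o['time'],'turned',round((6-np.degrees(np.arctan2(p[1],p[0])))%360,1),'r',np.linalg.norm(p).round(2),'resist',(-F@t).round(2),'radial out-pull',(-F@e).round(2),'Fz',o['contact_force'][2].round(2),'w',round(o['grip_width'],1),'M',o['moment'].round(2),'v',np.abs(o['dq']).max().round(3),'yaw',np.degrees(o['tcp_rot'][2]).round(2),'q6',o['joint_positions'][5].round(2))
E
python3 f.py; python3 rows.py 24 81.3 66 81.3 8
```

```text
t 11.45 turned 24.3 r 80.52 resist 2.92 radial out-pull 5.75 Fz 2.3 w 19.4 M [1.02 0.69 0.03] v 0.084 yaw -173.7 q6 -2.01
230, 3.4, -6.6, 0, 0, 230, 7.3, -12.9, 0, 0, 230, 11.9, -18.9, 0, 0, 230, 16.9, -24.3, 0, 0, 230, 22.4, -29.3, 0, 0, 230, 28.4, -33.8, 0, 0, 230, 34.8, -37.7, 0, 0, 230, 41.4, -41.0, 0, 0,
```

Emit:
{"fn": "play_rows", "kwargs": {"moves": [230,3.4,-6.6,0,0,230,7.3,-12.9,0,0,230,11.9,-18.9,0,0,230,16.9,-24.3,0,0,230,22.4,-29.3,0,0,230,28.4,-33.8,0,0,230,34.8,-37.7,0,0,230,41.4,-41,0,0]}}

```text
time: 12.12
tool_pos: [552.8, -165.9, 213.2]
tcp_rot: [3.139, 0.0, -3.031]
contact_force: [-0.0, 7.8, 1.2]
grip_width: 19.4
```

```bash
python3 f.py; python3 rows.py 66 81.3 108 81.3 8
```

```text
t 12.1167 turned 66.0 r 80.65 resist 3.88 radial out-pull 6.77 Fz 1.24 w 19.4 M [ 1.57  0.1  -0.01] v 0.177 yaw -173.69 q6 -2.11
230, 6.9, -2.7, 0, 0, 230, 14.1, -4.7, 0, 0, 230, 21.4, -6.1, 0, 0, 230, 28.8, -6.8, 0, 0, 230, 36.3, -6.8, 0, 0, 230, 43.7, -6.1, 0, 0, 230, 51.0, -4.7, 0, 0, 230, 58.2, -2.7, 0, 0,
```

Emit:
{"fn": "play_rows", "kwargs": {"moves": [230,6.9,-2.7,0,0,230,14.1,-4.7,0,0,230,21.4,-6.1,0,0,230,28.8,-6.8,0,0,230,36.3,-6.8,0,0,230,43.7,-6.1,0,0,230,51,-4.7,0,0,230,58.2,-2.7,0,0]}}

```text
time: 12.78
tool_pos: [496.4, -175.0, 213.2]
tcp_rot: [3.14, 0.003, -3.032]
contact_force: [5.3, 6.9, -1.4]
grip_width: 19.7
```

```bash
python3 f.py; python3 rows.py 108 81.3 150 81 8
```

```text
t 12.7833 turned 107.5 r 80.66 resist 3.83 radial out-pull 7.78 Fz -1.41 w 19.7 M [ 1.4  -0.96  0.01] v 0.242 yaw -173.7 q6 -2.17
230, 6.9, 2.7, 0, 0, 230, 13.6, 6.0, 0, 0, 230, 19.9, 9.9, 0, 0, 230, 25.9, 14.4, 0, 0, 230, 31.4, 19.4, 0, 0, 230, 36.4, 24.9, 0, 0, 230, 40.9, 30.8, 0, 0, 230, 44.8, 37.1, 0, 0,
```

Emit:
{"fn": "play_rows", "kwargs": {"moves": [230,6.9,2.7,0,0,230,13.6,6,0,0,230,19.9,9.9,0,0,230,25.9,14.4,0,0,230,31.4,19.4,0,0,230,36.4,24.9,0,0,230,40.9,30.8,0,0,230,44.8,37.1,0,0]}}

```text
time: 13.45
tool_pos: [448.4, -144.5, 213.3]
tcp_rot: [-3.14, 0.004, -3.032]
contact_force: [7.1, 0.5, -5.9]
grip_width: 19.7
```

```bash
python3 f.py; python3 rows.py 150 81 192 81 8;python3 rows.py 192 81 220 81 8
```

```text
t 13.45 turned 148.9 r 80.39 resist 3.91 radial out-pull 5.99 Fz -5.89 w 19.7 M [ 0.22 -1.24  0.07] v 0.181 yaw -173.73 q6 -2.16
230, 3.4, 6.6, 0, 0, 230, 6.1, 13.5, 0, 0, 230, 8.2, 20.6, 0, 0, 230, 9.7, 27.9, 0, 0, 230, 10.5, 35.3, 0, 0, 230, 10.6, 42.7, 0, 0, 230, 10.0, 50.1, 0, 0, 230, 8.8, 57.4, 0, 0, 
230, -1.2, 4.8, 0, 0, 230, -2.7, 9.5, 0, 0, 230, -4.5, 14.1, 0, 0, 230, -6.5, 18.6, 0, 0, 230, -8.9, 23.0, 0, 0, 230, -11.4, 27.2, 0, 0, 230, -14.3, 31.3, 0, 0, 230, -17.4, 35.1, 0, 0,
```

Emit:
{"fn": "play_rows", "kwargs": {"moves": [230,3.4,6.6,0,0,230,6.1,13.5,0,0,230,8.2,20.6,0,0,230,9.7,27.9,0,0,230,10.5,35.3,0,0,230,10.6,42.7,0,0,230,10,50.1,0,0,230,8.8,57.4,0,0]}}

```text
time: 14.12
tool_pos: [432.8, -88.9, 213.3]
tcp_rot: [-3.139, 0.002, -3.032]
contact_force: [4.3, -4.5, -5.2]
grip_width: 19.7
```

```bash
python3 f.py; python3 - <<'E'
from h import *
shot('side','s20');crop('s20','s20c',180,150,340,300,5)
E
```

```text
t 14.1167 turned 191.1 r 80.04 resist 4.09 radial out-pull 4.69 Fz -5.18 w 19.7 M [-0.69 -0.73  0.06] v 0.194 yaw -173.73 q6 -2.05
```

View pics/s20c.png

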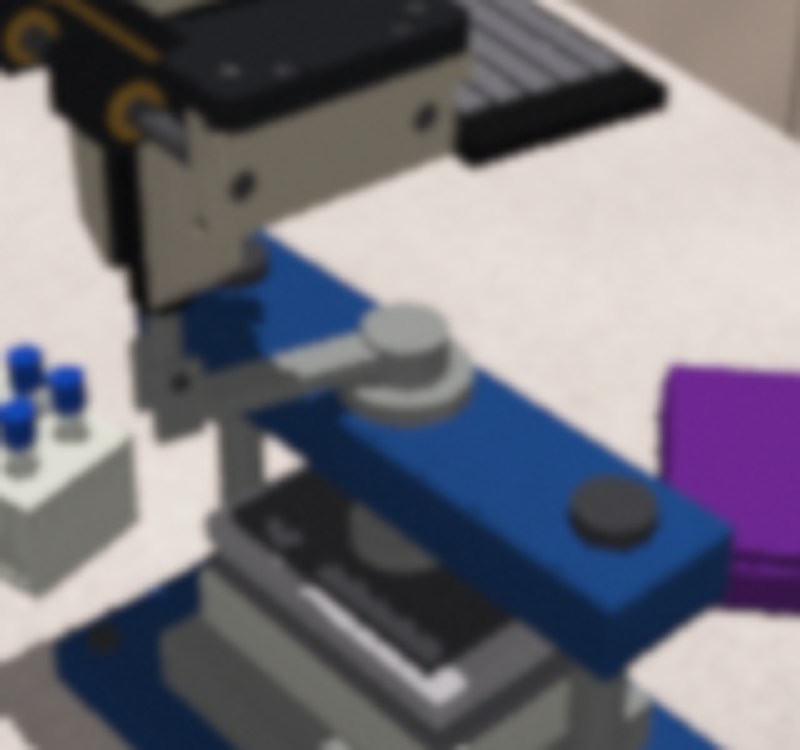

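Emit:
{"fn": "play_rows", "kwargs": {"moves": [230,-1.2,4.8,0,0,230,-2.7,9.5,0,0,230,-4.5,14.1,0,0,230,-6.5,18.6,0,0,230,-8.9,23,0,0,230,-11.4,27.2,0,0]}}

```text
time: 14.67
tool_pos: [440.8, -60.8, 213.3]
tcp_rot: [-3.139, 0.001, -3.032]
contact_force: [2.5, -5.4, -4.9]
grip_width: 19.6
```

```bash
python3 f.py; python3 rows.py 213 81 227 81.5 4;python3 rows.py 227 81.5 241 81.5 4;python3 rows.py 241 81.5 255 81.5 4;
```

```text
t 14.6667 turned 212.2 r 79.9 resist 3.79 radial out-pull 4.62 Fz -4.9 w 19.6 M [-0.93 -0.36  0.04] v 0.132 yaw -173.71 q6 -1.99
230, -2.7, 4.1, 0, 0, 230, -5.7, 8.1, 0, 0, 230, -9.0, 11.9, 0, 0, 230, -12.4, 15.4, 0, 0, 
230, -3.8, 3.3, 0, 0, 230, -7.7, 6.3, 0, 0, 230, -11.8, 9.1, 0, 0, 230, -16.1, 11.6, 0, 0, 
230, -4.4, 2.3, 0, 0, 230, -9.0, 4.2, 0, 0, 230, -13.7, 5.9, 0, 0, 230, -18.5, 7.3, 0, 0,
```

Emit:
{"fn": "play_rows", "kwargs": {"moves": [230,-2.7,4.1,0,0,230,-5.7,8.1,0,0,230,-9,11.9,0,0,230,-12.4,15.4,0,0]}}

```text
time: 15.0
tool_pos: [451.5, -44.4, 213.3]
tcp_rot: [-3.138, 0.001, -3.032]
contact_force: [2.2, -7.2, -4.8]
grip_width: 19.2
```

```bash
python3 f.py
```

```text
t 15.0 turned 226.2 r 79.9 resist 4.07 radial out-pull 6.29 Fz -4.82 w 19.2 M [-1.19 -0.37 -0.03] v 0.121 yaw -173.71 q6 -1.94
```

Emit:
{"fn": "play_rows", "kwargs": {"moves": [230,-3.8,3.3,0,0,230,-7.7,6.3,0,0,230,-11.8,9.1,0,0,230,-16.1,11.6,0,0]}}

```text
time: 15.33
tool_pos: [465.8, -31.2, 213.2]
tcp_rot: [-3.138, -0.0, -3.032]
contact_force: [0.7, -6.8, -2.7]
grip_width: 19.4
```

```bash
python3 f.py
```

```text
t 15.3333 turned 240.2 r 79.85 resist 3.35 radial out-pull 5.92 Fz -2.72 w 19.4 M [-1.07 -0.04  0.02] v 0.112 yaw -173.71 q6 -1.91
```

Emit:
{"fn": "play_rows", "kwargs": {"moves": [230,-4.4,2.3,0,0,230,-9,4.2,0,0,230,-13.7,5.9,0,0,230,-18.5,7.3,0,0]}}

```text
time: 15.67
tool_pos: [483.0, -21.8, 213.2]
tcp_rot: [-3.139, -0.001, -3.032]
contact_force: [-1.6, -5.7, -0.7]
grip_width: 19.3
```

```bash
python3 f.py;for d in 255 269 283 297 311 325 339 353 367 381 395; do echo $d; python3 rows.py $d 81.5 $((d+14)) 81.5 4;done
```

```text
t 15.6667 turned 254.3 r 79.83 resist 3.55 radial out-pull 4.71 Fz -0.74 w 19.3 M [-0.99  0.24 -0.05] v 0.138 yaw -173.71 q6 -1.88
255
230, -4.9, 1.1, 0, 0, 230, -9.8, 1.9, 0, 0, 230, -14.7, 2.4, 0, 0, 230, -19.7, 2.7, 0, 0, 
269
230, -5.0, -0.1, 0, 0, 230, -9.9, -0.5, 0, 0, 230, -14.9, -1.2, 0, 0, 230, -19.7, -2.2, 0, 0, 
283
230, -4.8, -1.3, 0, 0, 230, -9.5, -2.9, 0, 0, 230, -14.1, -4.7, 0, 0, 230, -18.6, -6.9, 0, 0, 
297
230, -4.4, -2.4, 0, 0, 230, -8.5, -5.1, 0, 0, 230, -12.6, -8.0, 0, 0, 230, -16.4, -11.2, 0, 0, 
311
230, -3.6, -3.4, 0, 0, 230, -7.1, -7.0, 0, 0, 230, -10.3, -10.8, 0, 0, 230, -13.2, -14.8, 0, 0, 
325
230, -2.7, -4.2, 0, 0, 230, -5.2, -8.5, 0, 0, 230, -7.3, -13.0, 0, 0, 230, -9.2, -17.6, 0, 0, 
339
230, -1.6, -4.7, 0, 0, 230, -2.9, -9.5, 0, 0, 230, -4.0, -14.4, 0, 0, 230, -4.7, -19.3, 0, 0, 
353
230, -0.4, -5.0, 0, 0, 230, -0.6, -9.9, 0, 0, 230, -0.4, -14.9, 0, 0, 230, 0.1, -19.9, 0, 0, 
367
230, 0.8, -4.9, 0, 0, 230, 1.9, -9.8, 0, 0, 230, 3.2, -14.6, 0, 0, 230, 4.9, -19.2, 0, 0, 
381
230, 1.9, -4.6, 0, 0, 230, 4.2, -9.0, 0, 0, 230, 6.7, -13.3, 0, 0, 230, 9.4, -17.5, 0, 0, 
395
230, 3.0, -4.0, 0, 0, 230, 6.2, -7.8, 0, 0, 230, 9.7, -11.3, 0, 0, 230, 13.4, -14.7, 0, 0,
```

Emit:
{"fn": "play_rows", "kwargs": {"moves": [230,-4.9,1.1,0,0,230,-9.8,1.9,0,0,230,-14.7,2.4,0,0,230,-19.7,2.7,0,0]}}

```text
time: 16.0
tool_pos: [501.9, -16.8, 213.2]
tcp_rot: [-3.139, -0.002, -3.032]
contact_force: [-3.0, -5.0, 0.4]
grip_width: 19.3
```

```bash
python3 f.py
```

```text
t 16.0 turned 268.4 r 79.87 resist 3.58 radial out-pull 4.52 Fz 0.43 w 19.3 M [-0.86  0.58  0.  ] v 0.153 yaw -173.71 q6 -1.86
```

Emit:
{"fn": "play_rows", "kwargs": {"moves": [230,-5,-0.1,0,0,230,-9.9,-0.5,0,0,230,-14.9,-1.2,0,0,230,-19.7,-2.2,0,0]}}

```text
time: 16.33
tool_pos: [521.6, -16.6, 213.2]
tcp_rot: [-3.14, -0.003, -3.032]
contact_force: [-3.1, -3.8, 1.2]
grip_width: 19.4
```

```bash
python3 f.py
```

```text
t 16.3333 turned 282.5 r 79.9 resist 2.7 radial out-pull 4.15 Fz 1.21 w 19.4 M [-0.67  0.66 -0.01] v 0.158 yaw -173.72 q6 -1.86
```

Emit:
{"fn": "play_rows", "kwargs": {"moves": [230,-4.8,-1.3,0,0,230,-9.5,-2.9,0,0,230,-14.1,-4.7,0,0,230,-18.6,-6.9,0,0]}}

```text
time: 16.67
tool_pos: [540.6, -21.2, 213.2]
tcp_rot: [-3.14, -0.003, -3.032]
contact_force: [-4.3, -2.0, 0.7]
grip_width: 19.7
```

```bash
python3 f.py
```

```text
t 16.6667 turned 296.6 r 79.96 resist 3.3 radial out-pull 3.37 Fz 0.67 w 19.7 M [-0.37  0.81 -0.02] v 0.159 yaw -173.71 q6 -1.86
```

Emit:
{"fn": "play_rows", "kwargs": {"moves": [230,-4.4,-2.4,0,0,230,-8.5,-5.1,0,0,230,-12.6,-8,0,0,230,-16.4,-11.2,0,0]}}

```text
time: 17.0
tool_pos: [558.1, -30.2, 213.2]
tcp_rot: [-3.141, -0.003, -3.032]
contact_force: [-4.6, -1.8, 1.0]
grip_width: 19.7
```

```bash
python3 f.py
```

```text
t 17.0 turned 310.7 r 80.06 resist 2.77 radial out-pull 4.13 Fz 1.03 w 19.7 M [-0.18  0.9  -0.03] v 0.147 yaw -173.71 q6 -1.87
```

Emit:
{"fn": "play_rows", "kwargs": {"moves": [230,-3.6,-3.4,0,0,230,-7.1,-7,0,0,230,-10.3,-10.8,0,0,230,-13.2,-14.8,0,0]}}

```text
time: 17.33
tool_pos: [572.8, -43.2, 213.2]
tcp_rot: [3.141, -0.003, -3.032]
contact_force: [-6.2, 1.3, 1.6]
grip_width: 19.5
```

```bash
python3 f.py
```

```text
t 17.3333 turned 324.8 r 80.14 resist 5.02 radial out-pull 3.8 Fz 1.57 w 19.5 M [ 0.07  0.94 -0.03] v 0.126 yaw -173.7 q6 -1.89
```

Emit:
{"fn": "play_rows", "kwargs": {"moves": [230,-2.7,-4.2,0,0,230,-5.2,-8.5,0,0,230,-7.3,-13,0,0,230,-9.2,-17.6,0,0]}}

```text
time: 17.67
tool_pos: [583.8, -59.3, 213.2]
tcp_rot: [3.141, -0.003, -3.032]
contact_force: [-4.4, 0.6, 1.5]
grip_width: 19.1
```

```bash
python3 f.py; python3 - <<'E'
from h import *
shot('side','s21');crop('s21','s21c',180,180,300,280,6)
E
```

```text
t 17.6667 turned 338.8 r 80.21 resist 2.58 radial out-pull 3.59 Fz 1.55 w 19.1 M [ 0.36  0.89 -0.03] v 0.1 yaw -173.7 q6 -1.91
```

View pics/s21c.png

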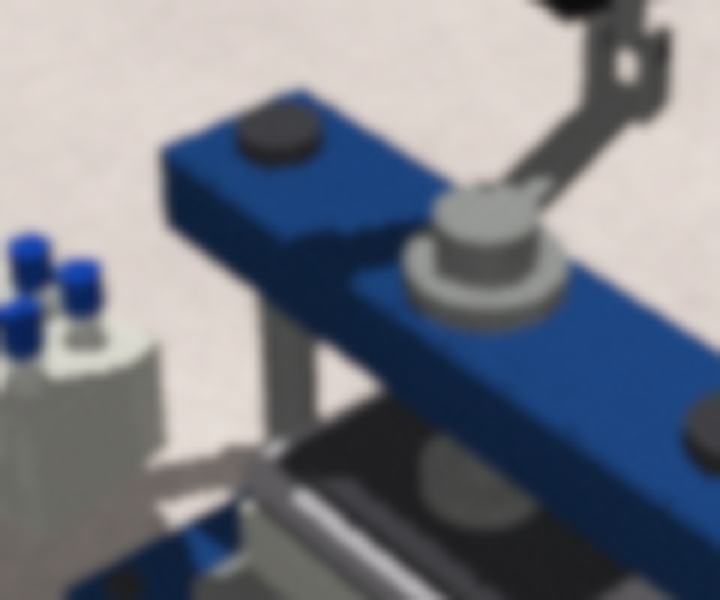

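```bash
cat > hist.py <<'E'
import numpy as np
D="""589.0 -121.2 -4.5 4.6 1.02 .69
552.8 -165.9 0 7.8 1.57 .1
496.4 -175 5.3 6.9 1.4 -.96
448.4 -144.5 7.1 .5 .22 -1.24
432.8 -88.9 4.3 -4.5 -.69 -.73
440.8 -60.8 2.5 -5.4 -.93 -.36
451.5 -44.4 2.2 -7.2 -1.19 -.37
465.8 -31.2 .7 -6.8 -1.07 -.04
483 -21.8 -1.6 -5.7 -.99 .24
501.9 -16.8 -3 -5 -.86 .58
521.6 -16.6 -3.1 -3.8 -.67 .66
540.6 -21.2 -4.3 -2 -.37 .81
558.1 -30.2 -4.6 -1.8 -.18 .9
572.8 -43.2 -6.2 1.3 .07 .94
583.8 -59.3 -4.4 .6 .36 .89"""
A=np.array([list(map(float,l.split())) for l in D.split('\n')])
F=A[:,2:4];G=np.c_[-A[:,5],A[:,4]]
for i in(0,1):
    print(np.linalg.lstsq(np.c_[G[:,i],np.ones(len(A))],F[:,i],rcond=None)[0])
k=F.ravel()@G.ravel()/(G.ravel()@G.ravel());print(k)
e=A[:,:2]-[512.5,-96.3];e/=np.linalg.norm(e,axis=1)[:,None];t=np.c_[e[:,1],-e[:,0]]
print(np.c_[-(F*t).sum(1),-(k*G*t).sum(1)].round(2))
E
python3 hist.py
```

```text
[5.66840111 0.15735509]
[ 5.32258792 -0.54698813]
5.506227748931439
[[2.98 4.16]
 [3.91 3.86]
 [3.81 3.63]
 [3.87 3.14]
 [4.08 3.41]
 [3.73 3.71]
 [4.06 3.67]
 [3.39 3.26]
 [3.59 3.24]
 [3.63 3.79]
 [2.65 3.19]
 [3.33 3.46]
 [2.76 3.52]
 [5.07 3.71]
 [2.56 4.02]]
```

```bash
cat >> f.py <<'E'
M=o['moment'];G=5.506*np.array([-M[1],M[0]]);print('resistM',(-G@t).round(2),'outM',(-G@e).round(2))
E
for d in 353 367; do python3 rows.py $d 81.8 $((d+14)) 81.8 4;done; python3 rows.py 339 81.5 353 81.8 4
```

```text
230, -0.4, -5.0, 0, 0, 230, -0.6, -10.0, 0, 0, 230, -0.4, -15.0, 0, 0, 230, 0.1, -19.9, 0, 0, 
230, 0.8, -4.9, 0, 0, 230, 1.9, -9.8, 0, 0, 230, 3.3, -14.6, 0, 0, 230, 4.9, -19.3, 0, 0, 
230, -1.7, -4.7, 0, 0, 230, -3.1, -9.5, 0, 0, 230, -4.2, -14.3, 0, 0, 230, -5.0, -19.3, 0, 0,
```

Emit:
{"fn": "play_rows", "kwargs": {"moves": [230,-1.6,-4.7,0,0,230,-2.9,-9.6,0,0,230,-4.1,-14.4,0,0,230,-5,-19.3,0,0]}}

```text
time: 18.05
tool_pos: [590.7, -77.5, 213.1]
tcp_rot: [3.14, -0.003, -3.031]
contact_force: [-6.1, 1.6, 2.9]
grip_width: 19.5
```

```bash
python3 f.py
```

```text
t 18.05 turned 352.7 r 80.38 resist 2.96 radial out-pull 5.62 Fz 2.89 w 19.5 M [ 0.43  1.16 -0.02] v 0.087 yaw -173.69 q6 -1.94
resistM 3.76 outM 5.67
```

Emit:
{"fn": "play_rows", "kwargs": {"moves": [230,-0.4,-5,0,0,230,-0.6,-10,0,0,230,-0.4,-15,0,0,230,0.1,-19.9,0,0]}}

```text
time: 18.38
tool_pos: [592.9, -96.9, 213.2]
tcp_rot: [3.14, -0.002, -3.031]
contact_force: [-4.7, 4.7, 2.7]
grip_width: 19.2
```

```bash
python3 f.py
```

```text
t 18.3833 turned 6.7 r 80.44 resist 4.67 radial out-pull 4.75 Fz 2.71 w 19.2 M [0.81 0.95 0.03] v 0.095 yaw -173.68 q6 -1.97
resistM 4.4 outM 5.3
```

Emit:
{"fn": "play_rows", "kwargs": {"moves": [230,0.8,-4.9,0,0,230,1.9,-9.8,0,0,230,3.3,-14.6,0,0,230,4.9,-19.3,0,0]}}

```text
time: 18.72
tool_pos: [590.5, -115.8, 213.2]
tcp_rot: [3.138, -0.001, -3.031]
contact_force: [-4.0, 6.3, 2.1]
grip_width: 19.3
```

```bash
python3 f.py; python3 rows.py 381 81.8 395 81.8 4;  for d in 395 409 423 437 451 465 479; do python3 rows.py $d 81.8 $((d+14)) 81.5 4;done; 
```

```text
t 18.7167 turned 20.2 r 80.49 resist 5.16 radial out-pull 5.46 Fz 2.08 w 19.3 M [1.39 0.74 0.  ] v 0.099 yaw -173.66 q6 -2.0
resistM 6.43 outM 5.84
230, 2.0, -4.6, 0, 0, 230, 4.2, -9.1, 0, 0, 230, 6.7, -13.4, 0, 0, 230, 9.5, -17.6, 0, 0, 
230, 3.1, -3.9, 0, 0, 230, 6.4, -7.7, 0, 0, 230, 9.9, -11.2, 0, 0, 230, 13.6, -14.5, 0, 0, 
230, 3.9, -3.1, 0, 0, 230, 8.0, -5.9, 0, 0, 230, 12.3, -8.5, 0, 0, 230, 16.7, -10.8, 0, 0, 
230, 4.6, -2.0, 0, 0, 230, 9.2, -3.8, 0, 0, 230, 14.0, -5.3, 0, 0, 230, 18.8, -6.4, 0, 0, 
230, 4.9, -0.9, 0, 0, 230, 9.9, -1.4, 0, 0, 230, 14.9, -1.7, 0, 0, 230, 19.8, -1.7, 0, 0, 
230, 5.0, 0.3, 0, 0, 230, 9.9, 1.0, 0, 0, 230, 14.8, 1.9, 0, 0, 230, 19.6, 3.2, 0, 0, 
230, 4.8, 1.5, 0, 0, 230, 9.4, 3.4, 0, 0, 230, 13.9, 5.5, 0, 0, 230, 18.3, 7.8, 0, 0, 
230, 4.2, 2.6, 0, 0, 230, 8.3, 5.5, 0, 0, 230, 12.2, 8.7, 0, 0, 230, 15.9, 12.0, 0, 0,
```

Emit:
{"fn": "play_rows", "kwargs": {"moves": [230,2,-4.6,0,0,230,4.2,-9.1,0,0]}}

```text
time: 18.88
tool_pos: [587.6, -124.9, 213.2]
tcp_rot: [3.138, -0.001, -3.031]
contact_force: [-3.5, 8.5, 1.8]
grip_width: 19.2
```

```bash
python3 f.py; python3 rows.py 388 81.8 395 81.8 2;python3 rows.py 388 81.8 392 81.8 1
```

```text
t 18.8833 turned 27.1 r 80.48 resist 6.71 radial out-pull 6.36 Fz 1.76 w 19.2 M [1.53 0.43 0.  ] v 0.1 yaw -173.65 q6 -2.02
resistM 7.03 outM 5.24
230, 2.5, -4.3, 0, 0, 230, 5.3, -8.5, 0, 0, 
230, 2.9, -4.9, 0, 0,
```

Emit:
{"fn": "play_rows", "kwargs": {"moves": [230,2.5,-4.3,0,0]}}

```text
time: 18.97
tool_pos: [585.8, -129.3, 213.2]
tcp_rot: [3.138, -0.0, -3.031]
contact_force: [-1.6, 7.8, 1.1]
grip_width: 19.5
```

```bash
python3 f.py
```

```text
t 18.9667 turned 30.5 r 80.49 resist 6.46 radial out-pull 4.68 Fz 1.09 w 19.5 M [ 1.56  0.25 -0.01] v 0.099 yaw -173.65 q6 -2.03
resistM 7.24 outM 4.81
```

Emit:
{"fn": "play_rows", "kwargs": {"moves": [230,1.5,-2.4,0,0]}}

```text
time: 19.05
tool_pos: [584.5, -132.0, 213.2]
tcp_rot: [3.138, -0.0, -3.031]
contact_force: [-1.5, 8.5, 0.8]
grip_width: 19.7
```

```bash
python3 f.py
```

```text
t 19.05 turned 32.5 r 80.49 resist 6.93 radial out-pull 5.1 Fz 0.79 w 19.7 M [ 1.69  0.24 -0.07] v 0.053 yaw -173.66 q6 -2.03
resistM 7.76 outM 5.35
```

Emit:
{"fn": "play_rows", "kwargs": {"moves": [230,0,0,0,0,200,0,0,0,0,170,0,0,0,0,130,0,0,0,0,130,0,0,0,0,130,0,0,0,0]}}

```text
time: 19.55
tool_pos: [585.1, -134.2, 213.3]
tcp_rot: [-3.141, 0.001, -3.032]
contact_force: [-1.1, 0.0, 0.7]
grip_width: 41.3
```

```bash
python3 f.py; python3 - <<'E'
from h import *
shot('side','s30');crop('s30','s30c',220,110,350,230,5);shot('wrist','w30')
E
```

```text
t 19.55 turned 33.8 r 82.03 resist -0.53 radial out-pull 1.01 Fz 0.75 w 41.3 M [0.08 0.01 0.01] v 0.004 yaw -173.71 q6 -2.03
resistM 0.34 outM 0.27
```

View pics/s30c.png

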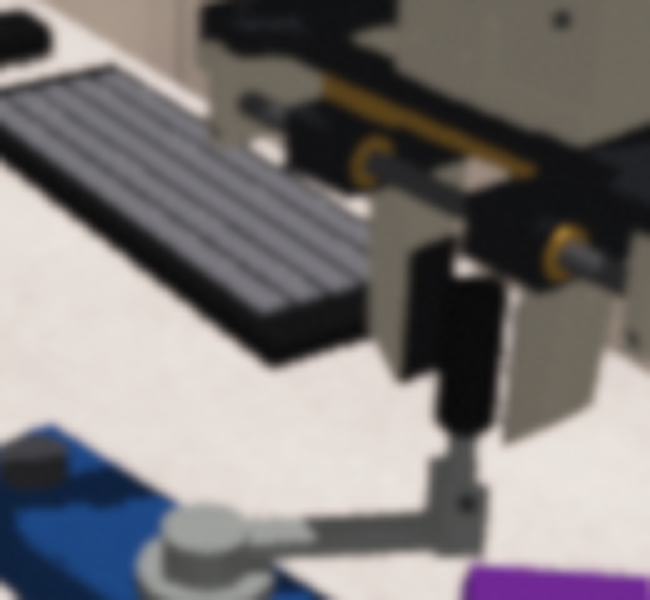

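View pics/w30.png

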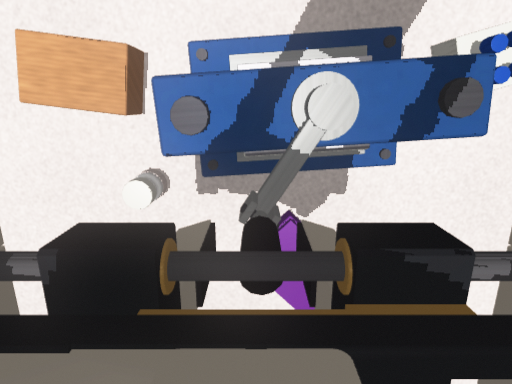

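The grip is free, with a gap on both sides (jaws at about 212 and 300 px, grip at 240–285), and the handle stands upright. Raising straight up.

Emit:
{"fn": "play_rows", "kwargs": {"moves": [130,0,0,-10,0,130,0,0,-30,0,130,0,0,-60,0,130,0,0,-95,0,130,0,0,-110,0,130,0,0,-110,0]}}

```text
time: 20.15
tool_pos: [586.3, -134.4, 329.0]
tcp_rot: [-3.137, 0.009, -3.032]
contact_force: [-0.5, -0.4, -0.2]
grip_width: 44.4
```

Emit:
{"fn": "play_rows", "kwargs": {"moves": [130,0,30,0,0,130,0,65,0,0,130,0,100,0,0,130,0,135,0,0,130,0,170,0,0,130,0,200,0,0,130,0,200,0,0]}}

```text
time: 20.73
tool_pos: [561.7, 70.1, 323.1]
tcp_rot: [3.139, -0.001, -3.026]
contact_force: [-0.4, 0.7, -0.8]
grip_width: 44.7
```

```bash
python3 - <<'E'
from h import *
o,c=shot('side','s31');print(o['time'],o['tool_pos'],o['contact_force'])
crop('s31','s31c',180,130,340,280,5);shot('scene','c31');crop('c31','c31c',80,160,330,384,3)
E
```

```text
20.7333 [561.70494961  70.05834225 323.08419042] [-0.39614957  0.7252531  -0.77395894]
```

View pics/s31c.png

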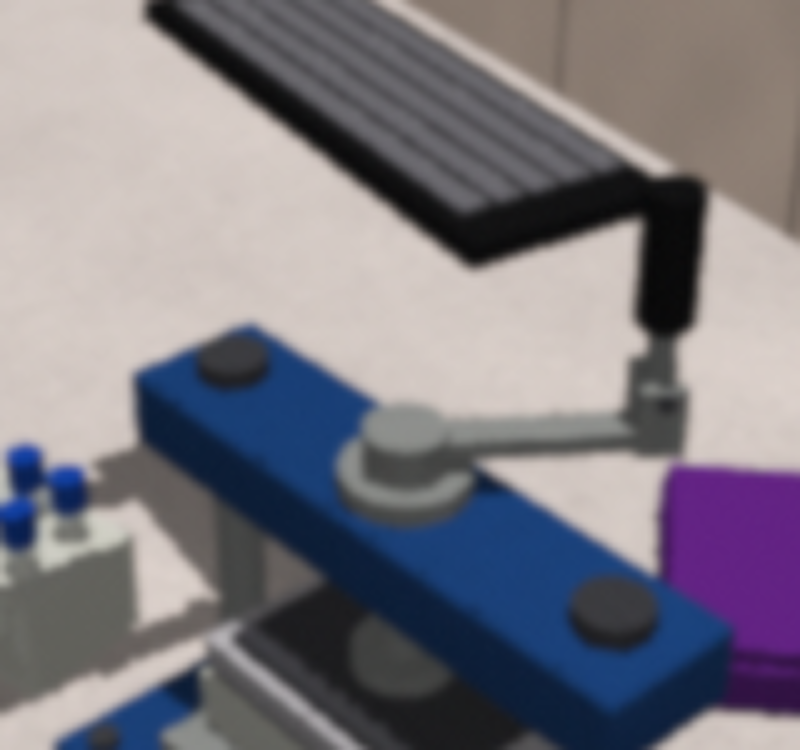

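View pics/c31c.png

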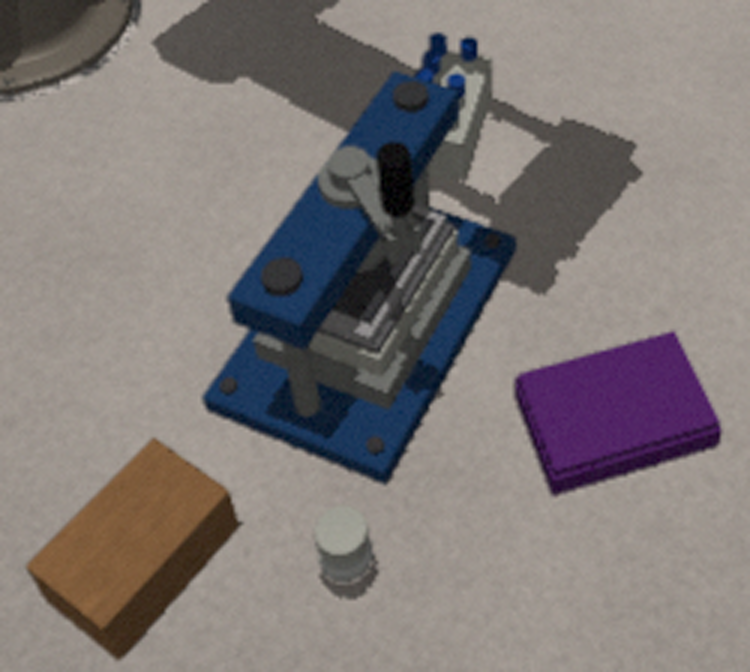

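```bash
python3 - <<'E'
from h import *
a=np.radians(6-392.5);x,y=512.5+80*np.cos(a),-96.3+80*np.sin(a)
P=[[x,y,222],[x,y,270]]
print(((proj('s31',P)-[180,130])*5).round(),((proj('c31',P)-[80,160])*3).round())
L=[[x-48*np.sin(.1)*np.cos(a),y-48*np.sin(.1)*np.sin(a),270]]
print('5.7deg lean',((proj('s31',L)-[180,130])*5).round(),((proj('c31',L)-[80,160])*3).round())
E
python3 - <<'E'
import sys;sys.path.insert(0,'.')
import os;os.chdir('.')
from h import *
im=cv2.imread('pics/s31.png')[150:210,290:335];cv2.imwrite('pics/a.png',cv2.resize(im,None,fx=10,fy=10,interpolation=cv2.INTER_CUBIC))
im=cv2.imread('pics/c31.png')[195:250,185:240];cv2.imwrite('pics/b.png',cv2.resize(im,None,fx=10,fy=10,interpolation=cv2.INTER_CUBIC))
E
```

```text
[[664. 320.]
 [677. 182.]] [[396. 206.]
 [391. 153.]]
5.7deg lean [[661. 182.]] [[388. 147.]]
```

View pics/a.png

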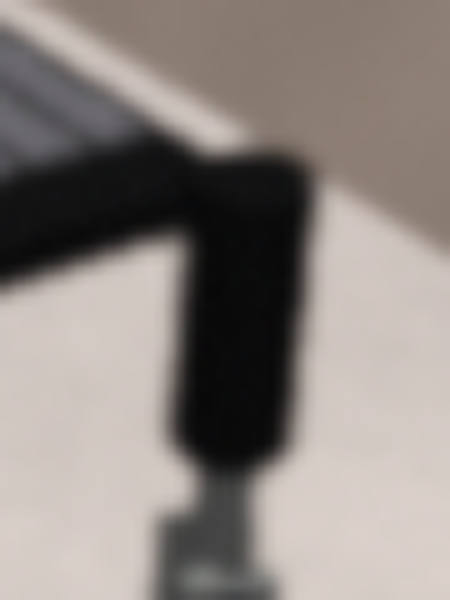

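View pics/b.png

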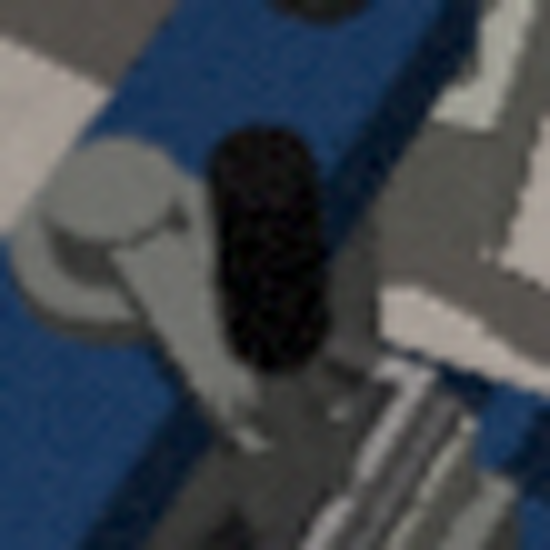

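```bash
python3 - <<'E'
from h import *
a=cv2.imread('pics/scene0.png',0).astype(float);b=cv2.imread('pics/c31.png',0).astype(float)
for n,(x0,y0,x1,y1) in dict(carton=(85,300,165,380),vial=(180,325,210,360),rack=(228,172,248,215)).items(): print(n,cv2.phaseCorrelate(a[y0:y1,x0:x1].copy(),b[y0:y1,x0:x1].copy()))
print(bot.close_job())
E
```

```text
carton ((-0.011648763184467725, 0.004876055365684806), 1.005618036812136)
vial ((0.045952674837671736, 0.09674427792932505), 1.011990677160579)
rack ((0.02914175289404497, 0.43489115873752127), 0.7031286789988256)
the job is handed in; nothing more can be done
None
```

I swung the handle up against its stop, cranked about 392° clockwise until it turned stiff, then let go and backed off. The job was handed in at about 21 s. No verdict comes back.

**Clamping:** Turning freely read about 3.7 N. The push began rising near 361° and ended at 6.9 N by force and 7.8 N by moment. That works out to roughly 80–100 N of clamping, inside the 60–120 N band. Single force readings scattered by about ±1 N, so I relied mostly on the moment. I did not check the plate's position by measurement.

**Handle:** In the side view after release, the grip lies within about 1 px of its projected upright position. A 5.7° lean would have moved the top about 3 px.

**Things around the press:** The carton and vial images show no shift. The rack comparison gave 0.4 px at lower confidence, because the arm's shadow fell across it. Nothing touched the rack.

**What went wrong or disagreed:**
- The fingertips sat about 38 mm short of the stated "22 mm ahead of TCP", so my first close gripped nothing. I measured the tips in the side view and went lower.
- On the first swing the pads slid past the grip with the handle about 15° short of upright. I re-gripped and pushed it home before turning the crank.

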